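# Lay the tools and parts in their foam inlays

### The arm

A 6-joint arm with a two-finger parallel gripper is mounted at the origin on a cart in front of the work surface, level with it; the furniture and walls round the work are solid. World frame = base frame: x ahead of the robot, y to its left, z up, the work surface at z = 0. Lengths are in m, angles in rad, forces in N, time in s.
With the tool pointing down it reaches from about 0.35 to 0.85 m from the base axis. Payload 8.1 kg.
Tool frame: the origin (TCP) lies on the mounting face of the last link; the fingertips stand 186 mm ahead of it and the grasp point (between the pads) lies 167 mm ahead of it; z points along the fingers, y is the line along which they close (so a half turn about z gives the same grasp; the last joint's range is limited). The gripper opens to 93 mm and grips with 3 to 60 N. Pads are 15 mm wide; open, the fingers measure 128 mm over their backs; the gripper's body (75 mm by 188 mm) begins 65 mm behind the grasp point.
Start: joints at [1.216, 0.13, 1.488, -0, 1.523, -0.085], TCP at [0.16, 0.578, 0.405] pointing down, gripper open.
Joint ranges: [-2.96, 2.96], [-0.89, 2.26], [0.02, 2.5], [-1.34, 4.48], [0, 2.73], [-2.66, 2.66]. Speed limits (rad/s): [2.39, 2.39, 2.79, 3.14, 3.14, 3.14].

### API

Orientations are given as a rotation vector (axis times angle).
In Python, from plant import * gives the robot as it stands. The module is installed in compiled form; this text tells all that it offers.
- The arm moves only by the tool arm_command, never from a script. Its argument "increments" is a list of rows, each a list of 6 numbers: the shift along the tool's x, y, z in units of 0.2 m (1.0 is 0.2 m), then the turn, a rotation vector about the tool's x, y, z in units of pi rad (1.0 is pi rad). A call has exactly 5 rows; each row is the pose to reach, as a shift and turn from the pose commanded when the call began, along the tool's axes at that moment, turning the shorter way round; what a row does not reach only later rows make up. A row lasts 1/8 s, in which the tool goes at most 62.5 mm and 10.7 degrees, less where a joint would pass 70% of its speed; a pose out of reach is approached as far as the arm can. A call with a number of a shift or a turn outside -1 to 1 is refused whole. A call with a gripper value outside its range is refused whole. "fingers" is the closure, from -1 (fully open) to 1 (shut), set as the call begins (left out, the last holds). The fingers move at their own pace and stop on an object; "force" is the grip in N (left out, the last holds). Time passes only in rows, so rows that repeat a pose let the fingers close, or fill a call up. It gives the time, the measured TCP pose, the force, the opening and the grip force at its end, in the units of the state.
- read_state(): the state, without advancing time (a new reading comes with each control period).
- read_camera(name): name is "side" or "top" or "wrist"; returns a dict with "image" (400x640x3 uint8, red, green, blue), "fx", "fy", "cx", "cy" (pixels), "T" (4x4, takes a point from camera to world coordinates). Camera axes: x right, y down, z forward; pixel columns grow to the right and rows downward; lengths in m; the calibration is good to about 2 mm. A picture is of the moment at which its call begins. There is no depth.
- close_job(): hands the job in; it is judged then, once.
The state is a dict: "t": time; "q": joint angles; "dq": joint speeds; "joint_torque": joint torques, N m; "tool_pos": TCP position; "orientation": TCP orientation; "force": force on the tool from outside, world axes, zero at the start; "wrist_torque": the same for the moment, N m; "opening": finger opening in m; "gripper_force": force on a finger pad.
Only numpy, scipy, OpenCV 4.12 (cv2) and the standard library are available. Lean on these libraries where they do the work, as an engineer would, in place of code of your own. Each camera call takes 0.05 s, during which the arm holds its last target. There are 200 camera calls.

### The job

Put the screwdriver, the scraper, the head bolt and the spark plug that lie in front of the foam inlays back into them: lay each down in the cut-out that has its shape, the same way round as the cut-out, down on the grey floor and clear of the rim. Leave all four lying there.

Things in the scene. Friction and masses are not known exactly. Their poses are not given: they have to be found in the camera images.
- screwdriver_grip (a point): Grip point of the loose screwdriver with a red and black handle and a thin steel shank, 206 long (mm). The point is on the handle's axis, 17 above the surface it lies on; the handle is about 30 thick there. x runs along the tool from handle to tip: the butt is 48 behind the point, the handle ends 52 ahead of it, the tip is 160 ahead. Weighs about 0.09 kg; z is up.
- scraper_grip (a point): Grip point of the loose gasket scraper with a yellow handle and a flat steel blade, 176 long (mm). The point is in the handle, 11.5 above the surface it lies on; the handle is 20 to 28 wide and 23 high there. x runs along the tool from handle to blade: the butt is 64 behind the point, the handle ends 38 ahead, the blade's edge (about 34 wide) is 114 ahead. Weighs about 0.09 kg; z is up.
- head_bolt_grip (a point): Grip point of the loose rusty brown cylinder-head bolt with a loose washer on its shaft, 110 long (mm). The point is in the shaft, 7 above the surface it lies on; the shaft is about 10 wide and 14 high to the fingers. x runs along the bolt from the head (16 to 20 wide, 19 high, its end 47 behind the point) to the thread's end (63 ahead). Weighs about 0.06 kg; z is up.
- spark_plug_grip (a point): Grip point of the loose pale metal and white spark plug, 78 long (mm). The point is in the hexagon, 9.5 above the surface it lies on; the hexagon is about 18 wide, 15 long and 18 high. x runs along the plug from the thread and electrode (end 32 behind the point, about 12 thick) to the insulator and terminal (end 42 ahead, 7 to 9 thick). Weighs about 0.05 kg; z is up.
- screwdriver_inlay: Fixed black foam mat 245x80x7 mm, with a 4 deep, grey-floored screwdriver cut-out: wide part (50) for the handle, then a long narrow slot (27) for the shank. Origin: middle of the short edge at the handle end, underside; x runs along the mat to the other end, z up. In place, the grip point is at x = 67, y = 0, z = 20.0 with its x along the mat's x.
- scraper_inlay: Fixed black foam mat 216x80x7 mm, with a 4 deep, grey-floored scraper cut-out: handle part (43 wide), short waist (38), then a wider part (54) for the blade. Origin: middle of the short edge at the handle end, underside; x runs along the mat to the other end, z up. In place, the grip point is at x = 83, y = 0, z = 14.5 with its x along the mat's x.
- head_bolt_inlay: Fixed black foam mat 148x66x7 mm, with a 4 deep, grey-floored head bolt cut-out: short wide part (38) for the head, then a slot (29) for the shaft. Origin: middle of the short edge at the head end, underside; x runs along the mat to the other end, z up. In place, the grip point is at x = 66, y = 0, z = 10.0 with its x along the mat's x.
- spark_plug_inlay: Fixed black foam mat 110x66x7 mm, with a 4 deep, grey-floored spark plug cut-out, the shortest: 29 wide for the thread, 39 for the hexagon, 26 for the insulator. Origin: middle of the short edge at the thread end, underside; x runs along the mat to the other end, z up. In place, the grip point is at x = 50, y = 0, z = 12.5 with its x along the mat's x.
Mind the look-alikes: they are no part of the job. There is more than one size of the part that bears scraper_grip; the job needs the larger.

How it is judged:
By the outcome, as a careful person would: the job done as asked, in the order asked, and still so for the second after the job is handed in, with the robot touching nothing.
It also fails if it takes over 115 s, if anything falls off the work surface, if the arm or the gripper's body presses on something with over 40 N, if the wrist force passes 120 N, or if a joint passes its speed limit or range.

## Working session

There is one attempt and no reset: what is moved stays moved. The work goes in short steps, Python scripts to look and compute and a tool call to move; the robot and the scene stay as the last step left them, time stands still between calls to the robot, and variables do not carry over. Pictures are saved under pics/ and viewed, at most 14 in all, crops included, and the job is handed in when it is done.

Besides the shell and the picture viewer there is one more tool, called after "Emit:" as name(argument=value, ...) on one line, values as JSON. arm_command: Moves the arm, as the interface text tells. Shifts and turns lie within -1 to 1; 1 stands for 0.2 m of shift or pi rad of turn. Its arguments: {"type":"object","properties":{"increments":{"type":"array","items":{"type":"array","items":{"type":"number","minimum":-1,"maximum":1}}},"fingers":{"type":"number"},"force":{"type":"number"}},"required":["increments"]}

```bash
mkdir -p pics; ls; python3 - <<'E'
from plant import *
import cv2,numpy as np
for n in ["top","side"]:
    c=read_camera(n); cv2.imwrite(f"pics/{n}0.png",c["image"][:,:,::-1]); print(n,c["fx"],c["cx"],c["cy"],np.round(c["T"],3).tolist())
s=read_state(); print(s)
E
```

```text
pics
top 435.36647467467236 308.89019703929426 204.24319237406016 [[0.013, -0.996, 0.092, 0.326], [-1.0, -0.012, 0.011, -0.021], [-0.01, -0.092, -0.996, 1.369], [0.0, 0.0, 0.0, 1.0]]
side 394.8799605106741 319.82257514111586 194.52923341444355 [[-1.0, 0.015, -0.01, 0.459], [0.016, 0.434, -0.901, 0.908], [-0.009, -0.901, -0.434, 0.478], [0.0, 0.0, 0.0, 1.0]]
{'t': 0.1, 'q': array([ 1.21558901e+00,  1.31089369e-01,  1.48917900e+00, -1.46785619e-05,
        1.52300570e+00, -8.54352763e-02]), 'dq': array([-0.00102811, -0.00076818, -0.00180049, -0.00270551, -0.0029165 ,
       -0.00133338]), 'joint_torque': array([ 9.58988712e-04, -5.61341107e+01, -4.93097126e+01,  7.69803068e-02,
        2.92251573e-02, -1.10582214e-04]), 'tool_pos': array([0.15983553, 0.57810153, 0.40378513]), 'orientation': array([-4.22424360e-01, -3.11270567e+00,  2.58205055e-03]), 'force': array([ 0.0677554 , -0.65003465, -0.26218164]), 'wrist_torque': array([0.02208104, 0.00840535, 0.01451201]), 'gripper_force': 0.0, 'opening': 0.09285325313320707}
```

View pics/top0.png

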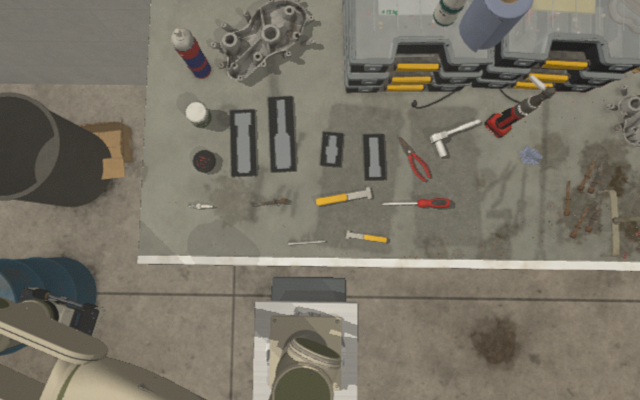

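View pics/side0.png

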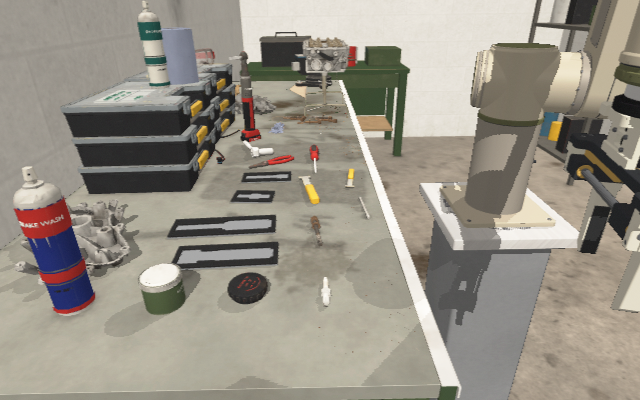

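The top view shows these pixel positions:
- **Mats:** near (244,143), (282,133), (332,149) and (374,157).
- **Loose parts:** plug (202,207), bolt (271,202), large scraper (344,197), screwdriver (418,203).
- **Decoys:** a small scraper at (368,238) and a bare rod at (307,242).

I'll zoom in for the directions.

```bash
cat > h.py <<'E'
from plant import *
import numpy as np, cv2, sys
from scipy.spatial.transform import Rotation as Ro
def ray(c,u,v):
    d=c["T"][:3,:3]@np.array([(u-c["cx"])/c["fx"],(v-c["cy"])/c["fy"],1]); return c["T"][:3,3],d
def onz(c,u,v,z):
    o,d=ray(c,u,v); return o+d*(z-o[2])/d[2]
def tri(c1,p1,c2,p2):
    o,d=ray(c1,*p1); q,e=ray(c2,*p2)
    s=np.linalg.lstsq(np.c_[d,-e],q-o,rcond=None)[0]; a=o+s[0]*d; b=q+s[1]*e
    return (a+b)/2, np.linalg.norm(a-b)
def plan(g,yaw,s=None):
    """grasp-point target g, tool x at world angle yaw (deg, mod 180), pointing down -> increments in units"""
    s=s or read_state(); R0=Ro.from_rotvec(s["orientation"])
    best=None
    for k in(0,180):
        a=np.radians(yaw+k); x=np.array([np.cos(a),np.sin(a),0]); z=np.array([0,0,-1.]); y=np.cross(z,x)
        R=Ro.from_matrix(np.c_[x,y,z]); r=(R0.inv()*R).as_rotvec()
        if best is None or np.linalg.norm(r)<np.linalg.norm(best): best=r
    t=np.array(g)+[0,0,.167]
    d=R0.inv().apply(t-s["tool_pos"])
    print("inc",np.round(d/.2,3),np.round(best/np.pi,3),"q",np.round(s["q"],2),"t",s["t"])
def gp(s): return s["tool_pos"]+Ro.from_rotvec(s["orientation"]).apply([0,0,.167])
E
python3 - <<'E'
from h import *
i=cv2.imread("pics/top0.png")[90:250,180:460]; cv2.imwrite("pics/c0.png",cv2.resize(i,(798,456),interpolation=cv2.INTER_CUBIC))
c=read_camera("top")
for n,p in dict(scr_mat=(244,143),sd_mat=(282,133),sp_mat=(332,149),hb_mat=(374,157),plug=(202,207),bolt=(271,202),scraper=(344,197),sd=(418,203)).items(): print(n,onz(c,*p,.007).round(3))
c=read_camera("wrist"); cv2.imwrite("pics/w0.png",c["image"][:,:,::-1]); s=read_state()
M=np.eye(4);M[:3,:3]=Ro.from_rotvec(s["orientation"]).as_matrix();M[:3,3]=s["tool_pos"]
print(c["fx"],(np.linalg.inv(M)@c["T"]).round(3))
E
```

```text
scr_mat [0.646 0.204 0.007]
sd_mat [0.68  0.083 0.007]
sp_mat [ 0.629 -0.077  0.007]
hb_mat [ 0.605 -0.21   0.007]
plug [0.439 0.331 0.007]
bolt [0.458 0.114 0.007]
scraper [ 0.476 -0.116  0.007]
sd [ 0.46  -0.348  0.007]
323.84531129322437 [[-0.001 -0.97  -0.242  0.066]
 [ 1.    -0.001  0.     0.001]
 [-0.    -0.242  0.97   0.02 ]
 [ 0.     0.     0.     1.   ]]
```

View pics/c0.png

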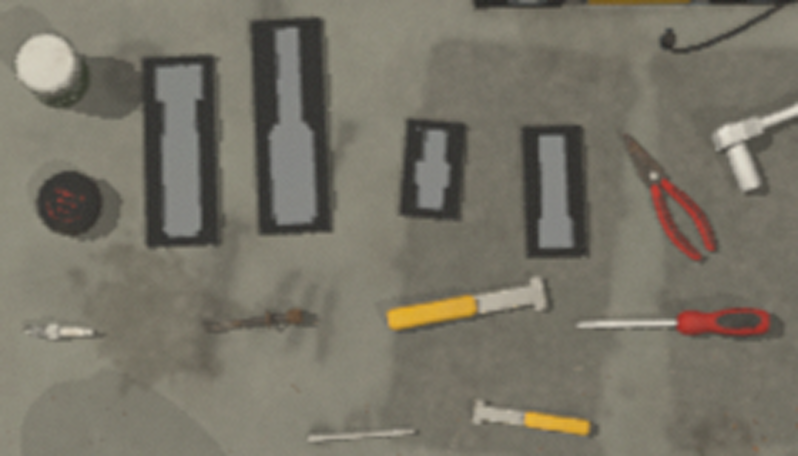

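Mats: the screwdriver, scraper and bolt cut-outs all have the handle or head end nearest the robot, so their x runs roughly along world +x. Part directions are screwdriver tip +y, large-scraper blade −y and bolt head −y. The plug and its mat need a closer look from the wrist camera.

```bash
python3 -c "
from h import *
plan((.53,.15,.235),180)"
```

```text
inc [-2.354 -1.57   0.012] [-0.    -0.    -0.086] q [ 1.22  0.13  1.49 -0.    1.52 -0.09] t 0.2
```

Emit:
arm_command(increments=[[-0.25,-0.15,0,0,0,-0.04],[-0.5,-0.3,0,0,0,-0.086],[-0.75,-0.5,0,0,0,-0.086],[-0.9,-0.6,0,0,0,-0.086],[-0.9,-0.6,0,0,0,-0.086]])

```text
t: 0.82
tool_pos: [0.3028, 0.413, 0.4048]
orientation: [0.005, 3.141, -0.0]
force: [-0.8, 0.1, 0.1]
opening: 0.0928
gripper_force: 0.0
```

Emit:
arm_command(increments=[[-0.2,-0.2,0,0,0,0],[-0.35,-0.4,0,0,0,0],[-0.57,-0.66,0,0,0,0],[-0.57,-0.66,0,0,0,0],[-0.57,-0.66,0,0,0,0]])

```text
t: 1.45
tool_pos: [0.4153, 0.2833, 0.4046]
orientation: [-0.001, -3.141, -0.001]
force: [0.0, -0.2, -0.1]
opening: 0.0928
gripper_force: 0.0
```

Emit:
arm_command(increments=[[-0.2,-0.2,0,0,0,0],[-0.35,-0.4,0,0,0,0],[-0.57,-0.66,0,0,0,0],[-0.57,-0.66,0,0,0,0],[-0.57,-0.66,0,0,0,0]])

```text
t: 2.08
tool_pos: [0.5291, 0.1522, 0.4044]
orientation: [0.002, -3.141, -0.001]
force: [-0.3, 0.2, 0.0]
opening: 0.0931
gripper_force: 0.0
```

```bash
python3 -c "
from h import *
import pickle
c=read_camera('wrist');pickle.dump(c,open('A.pkl','wb'));cv2.imwrite('pics/A.png',c['image'][:,:,::-1])
plan((.53,-.15,.235),180)"
```

```text
inc [-0.003 -1.513  0.012] [ 0.    -0.     0.001] q [ 0.19 -0.    1.63  0.    1.52 -1.39] t 2.125
```

View pics/A.png

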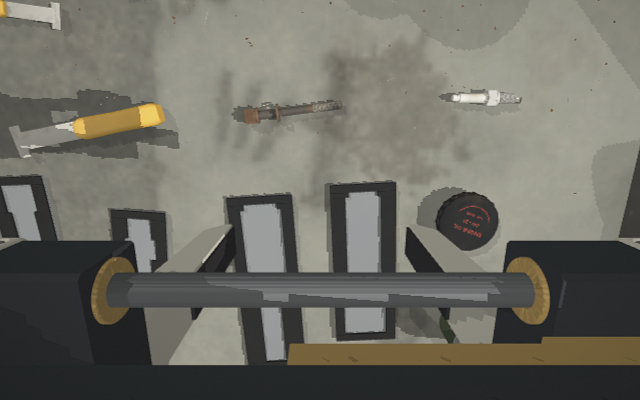

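View A: the large scraper runs butt (160,113) to blade (15,140). The bolt has its head at (250,115) and thread end at (340,104). The plug has its insulator or terminal end at (442,98), hexagon at (493,97) and thread at (520,98). The gripper hides most of the mats, so I'll view them from further out.

Emit:
arm_command(increments=[[0,-0.25,0,0,0,0],[0,-0.5,0,0,0,0],[0,-0.757,0,0,0,0],[0,-0.757,0,0,0,0],[0,-0.757,0,0,0,0]])

```text
t: 2.75
tool_pos: [0.5293, 0.0011, 0.4049]
orientation: [-0.003, 3.141, 0.001]
force: [-0.3, -0.3, -0.4]
opening: 0.0929
gripper_force: 0.0
```

Emit:
arm_command(increments=[[0,-0.25,0,0,0,0],[0,-0.5,0,0,0,0],[0,-0.757,0,0,0,0],[0,-0.757,0,0,0,0],[0,-0.757,0,0,0,0]])

```text
t: 3.38
tool_pos: [0.53, -0.1502, 0.4046]
orientation: [0.003, -3.141, -0.001]
force: [0.4, 0.4, -0.3]
opening: 0.0926
gripper_force: 0.0
```

```bash
python3 -c "
from h import *
import pickle
c=read_camera('wrist');pickle.dump(c,open('B.pkl','wb'));cv2.imwrite('pics/B.png',c['image'][:,:,::-1])
plan((.71,-.12,.235),180)"
```

```text
inc [-0.9    0.148  0.014] [ 0.    -0.     0.001] q [-0.37 -0.    1.63  0.    1.52 -1.94] t 3.425
```

Emit:
arm_command(increments=[[-0.25,0.05,0,0,0,0],[-0.5,0.1,0,0,0,0],[-0.75,0.15,0,0,0,0],[-0.9,0.15,0,0,0,0],[-0.9,0.15,0,0,0,0]])

```text
t: 4.05
tool_pos: [0.7112, -0.1189, 0.4031]
orientation: [0.006, -3.14, -0.001]
force: [-1.1, -1.0, -0.4]
opening: 0.0929
gripper_force: 0.0
```

```bash
python3 -c "
from h import *
import pickle
c=read_camera('wrist');pickle.dump(c,open('C.pkl','wb'));cv2.imwrite('pics/C.png',c['image'][:,:,::-1])
plan((.71,.12,.235),180)"
```

```text
inc [-0.003  1.197  0.009] [ 0.    -0.001  0.001] q [-0.24  0.46  1.09  0.    1.59 -1.81] t 4.1
```

Emit:
arm_command(increments=[[0,0.25,0,0,0,0],[0,0.5,0,0,0,0],[0,0.75,0,0,0,0],[0,0.95,0,0,0,0],[0,0.95,0,0,0,0]])

```text
t: 4.72
tool_pos: [0.7082, 0.0722, 0.4056]
orientation: [-0.008, 3.141, 0.001]
force: [-0.1, -0.2, -0.5]
opening: 0.0933
gripper_force: 0.0
```

```bash
python3 -c "
from h import *
import pickle
c=read_camera('wrist');pickle.dump(c,open('D.pkl','wb'));cv2.imwrite('pics/D.png',c['image'][:,:,::-1])
plan((.71,.12,.235),180)"
```

```text
inc [-0.008  0.249  0.017] [-0.     0.     0.001] q [ 0.03  0.44  1.12 -0.    1.58 -1.55] t 4.775
```

View pics/B.png

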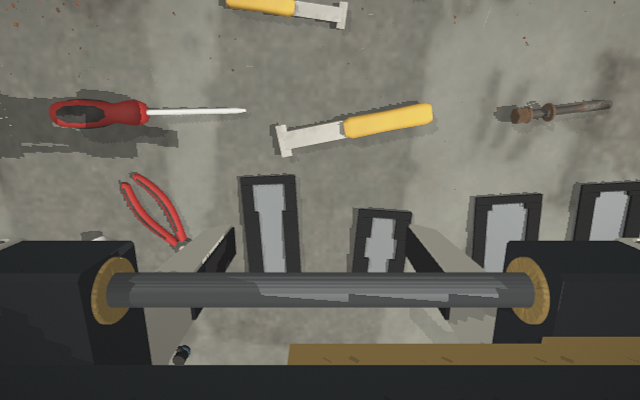

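View pics/C.png

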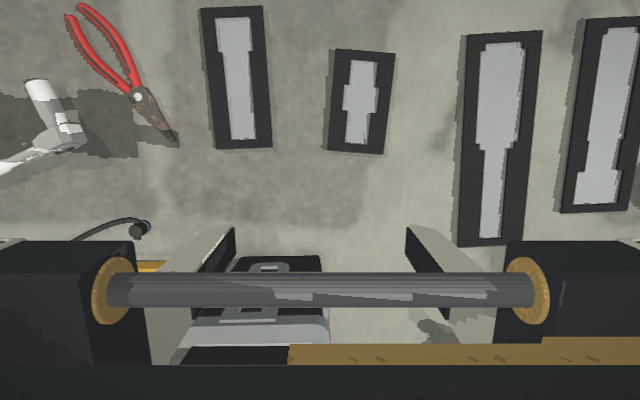

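View pics/D.png

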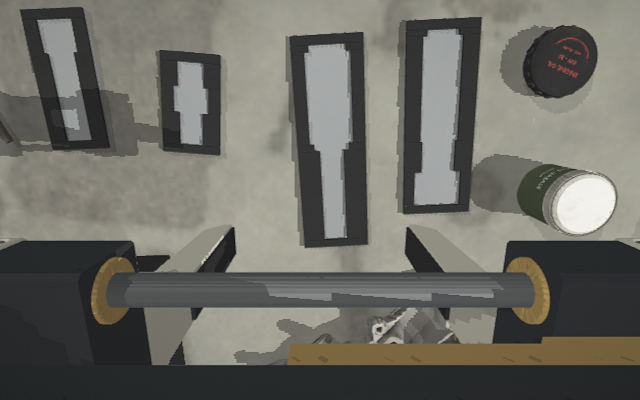

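Views B, C and D:
- **B:** the screwdriver runs butt (50,112), handle end (147,112), tip (246,111). The scraper runs butt (433,113) to blade (281,140). The bolt has its head at (513,116) and thread end at (610,103).
- **C and D:** all the mats are clear. In D, the scraper mat is at (405,21)–(468,210), the screwdriver mat at (290,38)–(367,244), the plug mat at (160,51)–(219,155) and the bolt mat at (22,11)–(108,147).

Next I'll measure them and rectify the plug and its mat for direction.

```bash
cat > m.py <<'E'
from h import *
import pickle
V={k:pickle.load(open(k+'.pkl','rb')) for k in 'ABCD'}
def sub(c,ps,w=3):
    g=cv2.cvtColor(c['image'],cv2.COLOR_RGB2GRAY)
    return cv2.cornerSubPix(g,np.float32(ps)[:,None],(w,w),(-1,-1),(3,50,.01))[:,0]
# order: handle-end -y, handle-end +y, far +y, far -y
mats=dict(hb=([(200,9),(263,6),(272,147),(217,149)],[(22,11),(82,8),(108,147),(56,151)],.148,.066),
 sp=([(333,49),(395,54),(383,154),(326,149)],[(160,51),(220,55),(219,155),(163,149)],.110,.066),
 sd=([(463,36),(542,31),(525,243),(458,246)],[(290,38),(362,32),(367,244),(306,247)],.245,.080),
 scr=(None,[(405,21),(481,17),(468,210),(399,213)],.216,.080))
E
python3 - <<'E'
from m import *
for n,(pc,pd,L,W) in mats.items():
    for k,p in(('C',pc),('D',pd)):
        if p is None: continue
        P=np.array([onz(V[k],u,v,.007) for u,v in p]); ax=P[2]+P[3]-P[0]-P[1]; o=(P[0]+P[1])/2; cen=P.mean(0)
        print(n,k,'orig',o.round(4),'cen',cen.round(4),'yaw',round(np.degrees(np.arctan2(ax[1],ax[0])),1),'L',np.linalg.norm(ax[:2]/2).round(4),'W',np.linalg.norm(P[1]-P[0]).round(4),np.linalg.norm(P[2]-P[3]).round(4))
    if pc is not None:
        print('   tri z',[tri(V['C'],a,V['D'],b)[0][2].round(4) for a,b in zip(pc,pd)])
pts=dict(scr=[('butt',(163,113),(433,113)),('hend',(75,127),(344,128)),('edge',(17,140),(281,140))],bolt=[('head',(244,115),(510,116)),('end',(341,104),(610,103))])
for n,l in pts.items():
    for m,a,b in l:
        X,e=tri(V['A'],a,V['B'],b); print(n,m,X.round(4),'gap',e.round(4))
for m,p in(('butt',(50,112)),('hend',(147,112)),('tip',(246,111))): print('sd',m,onz(V['B'],*p,.017).round(4))
for m,p in(('term',(440,98)),('hex',(493,97)),('thr',(521,98))): print('plug',m,onz(V['A'],*p,.0095).round(4))
# picture: rectified mat + zoomed parts
q=np.float32([[0,0],[264,0],[264,440],[0,440]])
a=[cv2.warpPerspective(V[k]['image'],cv2.getPerspectiveTransform(np.float32(mats['sp'][i]),q),(264,440)) for i,k in((0,'C'),(1,'D'))]
z=cv2.resize(V['A']['image'][75:130,225:345],(540,248),interpolation=2); y=cv2.resize(V['A']['image'][75:121,425:535],(540,225),interpolation=2)
out=np.zeros((480,800,3),np.uint8); out[:440,:250]=cv2.resize(a[1],(250,440)); out[:248,255:795]=z; out[250:475,255:795]=y
cv2.imwrite('pics/r.png',out[:,:,::-1])
E
```

```text
hb C orig [ 0.5363 -0.2106  0.007 ] cen [ 0.6094 -0.2076  0.007 ] yaw 2.3 L 0.1463 W 0.0662 0.0637
hb D orig [ 0.5366 -0.2093  0.007 ] cen [ 0.6097 -0.2062  0.007 ] yaw 2.4 L 0.1463 W 0.0638 0.0614
   tri z [np.float64(0.0022), np.float64(0.007), np.float64(0.0064), np.float64(0.0013)]
sp C orig [ 0.5785 -0.0703  0.007 ] cen [ 0.6323 -0.0738  0.007 ] yaw -3.8 L 0.1078 W 0.0673 0.0665
sp D orig [ 0.5784 -0.0679  0.007 ] cen [ 0.632  -0.0723  0.007 ] yaw -4.7 L 0.1076 W 0.0648 0.065
   tri z [np.float64(-0.0), np.float64(0.0047), np.float64(0.0072), np.float64(0.004)]
sd C orig [0.5601 0.0767 0.007 ] cen [0.6805 0.0866 0.007 ] yaw 4.7 L 0.2416 W 0.0838 0.0831
sd D orig [0.5598 0.0794 0.007 ] cen [0.6808 0.0872 0.007 ] yaw 3.6 L 0.2426 W 0.0775 0.0766
   tri z [np.float64(-0.0051), np.float64(0.0081), np.float64(0.0166), np.float64(0.0039)]
scr D orig [0.5435 0.2035 0.007 ] cen [0.6502 0.2081 0.007 ] yaw 2.4 L 0.2135 W 0.0805 0.0841
scr butt [ 0.4618 -0.0221  0.0105] gap 0.0009
scr hend [ 0.4777 -0.1217  0.0126] gap 0.0021
scr edge [ 0.4919 -0.1935  0.0089] gap 0.0011
bolt head [0.4644 0.0674 0.0059] gap 0.002
bolt end [0.4512 0.1773 0.007 ] gap 0.0003
sd butt [ 0.4617 -0.4454  0.017 ]
sd hend [ 0.4616 -0.3389  0.017 ]
sd tip [ 0.4604 -0.2301  0.017 ]
plug term [0.4449 0.287  0.0095]
plug hex [0.4438 0.3458 0.0095]
plug thr [0.4449 0.3771 0.0095]
```

View pics/r.png

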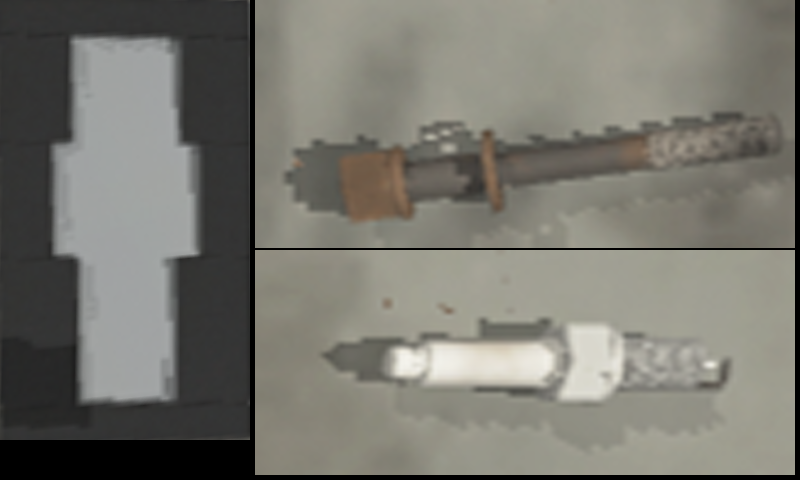

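The rectified crop shows the plug cut-out's 29 mm thread part at the near end, so its mat x also runs along world +x. The plug's terminal is on the −y side. The bolt's head is on the −y side, with its washer about 36 mm from the head end. Heights and sizes match the text. Top and wrist differ by a constant 4 mm or so, so I'll split the difference. Fingertips must stay above the 7 mm rim, so I'll grasp with the grasp point at about 25 mm.

```bash
cat >> h.py <<'E'
def seq(*w):
    s=read_state(); p=s["tool_pos"]; R0=Ro.from_rotvec(s["orientation"])
    for x,y,z,yaw in w:
        a=np.radians(yaw); X=np.array([np.cos(a),np.sin(a),0]); Z=np.array([0,0,-1.])
        R=Ro.from_matrix(np.c_[X,np.cross(Z,X),Z]); t=np.array([x,y,z+.167])
        d=R0.inv().apply(t-p)/.2; r=(R0.inv()*R).as_rotvec()/np.pi
        print(d.round(3)+0,r.round(3)+0,"" if max(abs(d))<=1 else "TOO FAR"); p,R0=t,R
E
python3 -c "
from h import *
seq((.60,-.08,.235,135),(.50,-.25,.20,90),(.459,-.391,.10,90),(.459,-.391,.025,90))"
```

```text
[ 0.545 -0.749  0.017] [0.    0.    0.251] 
[-0.247 -0.955  0.175] [0.   0.   0.25] 
[-0.705 -0.205  0.5  ] [0. 0. 0.] 
[0.    0.    0.375] [0. 0. 0.]
```

Emit:
arm_command(increments=[[0.15,-0.2,0,0,0,0.05],[0.3,-0.4,0,0,0,0.1],[0.45,-0.6,0.01,0,0,0.15],[0.545,-0.749,0.017,0,0,0.2],[0.545,-0.749,0.017,0,0,0.251]])

```text
t: 5.4
tool_pos: [0.5986, -0.0852, 0.4018]
orientation: [1.22, 2.894, -0.002]
force: [0.7, 0.7, -0.7]
opening: 0.093
gripper_force: 0.0
```

Emit:
arm_command(increments=[[-0.06,-0.25,0.05,0,0,0.05],[-0.12,-0.5,0.1,0,0,0.1],[-0.2,-0.75,0.15,0,0,0.15],[-0.247,-0.955,0.175,0,0,0.2],[-0.247,-0.955,0.175,0,0,0.25]])

```text
t: 6.02
tool_pos: [0.4972, -0.2546, 0.366]
orientation: [-2.236, -2.207, 0.002]
force: [-0.1, 0.4, -0.4]
opening: 0.0932
gripper_force: 0.0
```

Emit:
arm_command(increments=[[-0.2,-0.05,0.1,0,0,0],[-0.4,-0.1,0.25,0,0,0],[-0.6,-0.17,0.4,0,0,0],[-0.705,-0.205,0.5,0,0,0],[-0.705,-0.205,0.5,0,0,0]])

```text
t: 6.65
tool_pos: [0.4562, -0.3936, 0.2645]
orientation: [-2.226, -2.212, 0.001]
force: [0.1, 0.1, 0.5]
opening: 0.0931
gripper_force: 0.0
```

```bash
python3 -c "
from h import *
seq((.459,-.391,.025,90))
c=read_camera('wrist');cv2.imwrite('pics/E.png',c['image'][:,:,::-1])"
```

```text
[0.012 0.015 0.362] [-0.001 -0.001 -0.002]
```

View pics/E.png

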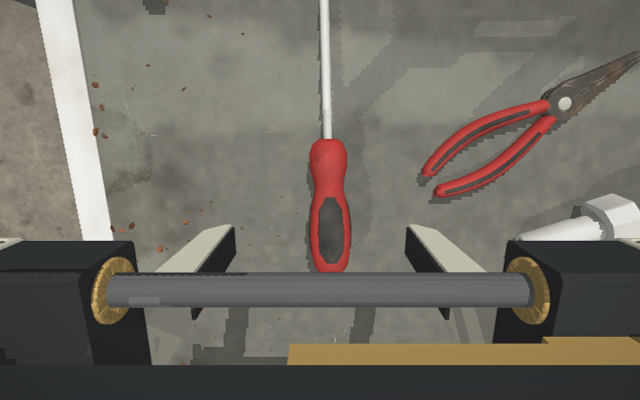

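The screwdriver lies centred between the fingers: handle end at (327,139), butt about (330,272). I'll check the grip offset before descending.

```bash
python3 -c "
from h import *
c=read_camera('wrist')
for p,z in(((327,139),.02),((330,271),.022),((325,2),.017)): print(onz(c,*p,z).round(4))
print(gp(read_state()))"
```

```text
[ 0.4629 -0.3413  0.02  ]
[ 0.465  -0.4398  0.022 ]
[ 0.4617 -0.2555  0.017 ]
[ 0.45807397 -0.39255426  0.09995508]
```

Emit:
arm_command(increments=[[0.012,0.015,0.09,0,0,0],[0.012,0.015,0.18,0,0,0],[0.012,0.015,0.27,0,0,0],[0.012,0.015,0.33,0,0,0],[0.012,0.015,0.33,0,0,0]])

```text
t: 7.38
tool_pos: [0.4611, -0.3894, 0.1985]
orientation: [-2.222, -2.216, 0.0]
force: [-0.6, -0.0, -0.6]
opening: 0.093
gripper_force: 0.0
```

Emit:
arm_command(increments=[[-0.013,0.012,0.01,0,0,0],[-0.013,0.012,0.033,0,0,0],[-0.013,0.012,0.033,0,0,0],[-0.013,0.012,0.033,0,0,0],[-0.013,0.012,0.033,0,0,0]])

```text
t: 8.0
tool_pos: [0.4641, -0.3927, 0.194]
orientation: [2.224, 2.218, 0.0]
force: [-0.6, 0.1, -0.7]
opening: 0.0929
gripper_force: 0.0
```

Emit:
arm_command(increments=[[0,0,0,0,0,0],[0,0,0,0,0,0],[0,0,0,0,0,0],[0,0,0,0,0,0],[0,0,0,0,0,0]], fingers=1, force=15)

```text
t: 8.62
tool_pos: [0.464, -0.3926, 0.1937]
orientation: [-2.225, -2.218, 0.0]
force: [-0.7, 0.3, 0.4]
opening: 0.0474
gripper_force: 0.0
```

Emit:
arm_command(increments=[[0,0,0,0,0,0],[0,0,-0.03,0,0,0],[0,0,-0.1,0,0,0],[0,0,-0.2,0,0,0],[0,0,-0.2,0,0,0]])

```text
t: 9.25
tool_pos: [0.465, -0.3936, 0.2372]
orientation: [2.221, 2.215, -0.0]
force: [-0.4, 0.1, -0.9]
opening: 0.0225
gripper_force: 14.8
```

```bash
python3 -c "
from h import *
print(gp(read_state()))
seq((.50,-.30,.10,90),(.55,-.15,.12,50),(.62,0,.12,4.1),(.6232,.0809,.08,4.1),(.6232,.0809,.032,4.1))
c=read_camera('wrist');cv2.imwrite('pics/F.png',c['image'][:,:,::-1])"
```

```text
[ 0.46562981 -0.3942311   0.07018706]
[ 0.468  0.174 -0.15 ] [ 0.001  0.001 -0.001] 
[ 0.75  0.25 -0.1 ] [0.    0.    0.222] 
[ 0.8   -0.214  0.   ] [0.    0.    0.255] 
[ 0.045 -0.402  0.2  ] [0. 0. 0.] 
[0.   0.   0.24] [0. 0. 0.]
```

View pics/F.png

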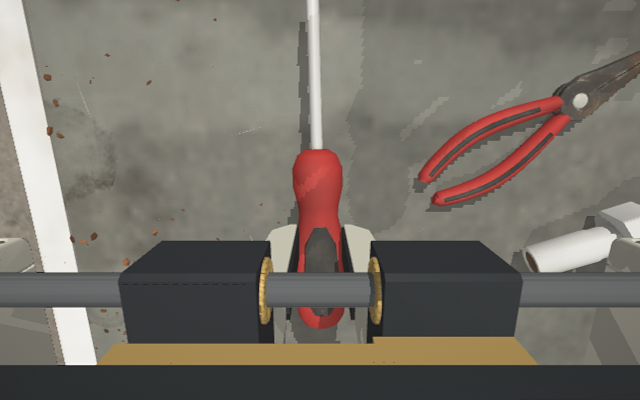

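The screwdriver is held and lifted about 40 mm, with its handle end at (318,150). But I lifted before the fingers had closed fully, so the hold is too high on the handle. I'll set it down and regrasp.

Emit:
arm_command(increments=[[0,0,0.05,0,0,0],[0,0,0.1,0,0,0],[0,0,0.15,0,0,0],[0,0,0.18,0,0,0],[0,0,0.2,0,0,0]])

```text
t: 9.93
tool_pos: [0.4644, -0.3935, 0.1959]
orientation: [2.223, 2.217, -0.002]
force: [-8.3, 3.3, 22.1]
opening: 0.0247
gripper_force: 15.6
```

Emit:
arm_command(increments=[[0,0,0,0,0,0],[0,0,0,0,0,0],[0,0,0,0,0,0],[0,0,0,0,0,0],[0,0,0,0,0,0]], fingers=0)

```text
t: 10.55
tool_pos: [0.464, -0.3926, 0.1936]
orientation: [-2.224, -2.218, -0.0]
force: [0.0, -0.0, 0.0]
opening: 0.0462
gripper_force: 0.0
```

```bash
python3 -c "
from h import *
print(gp(read_state()),read_state()['force'])
seq((.464,-.393,.024,90))"
```

```text
[ 0.46398836 -0.39256025  0.02660131] [ 0.0302737  -0.01358743  0.02949648]
[-0.002  0.     0.013] [ 0.     0.    -0.001]
```

Emit:
arm_command(increments=[[0,0,0.013,0,0,0],[0,0,0.013,0,0,0],[0,0,0.013,0,0,0],[0,0,0.013,0,0,0],[0,0,0.013,0,0,0]], fingers=1, force=20)

```text
t: 11.18
tool_pos: [0.464, -0.3926, 0.1911]
orientation: [-2.224, -2.218, -0.0]
force: [0.0, -0.7, 0.3]
opening: 0.0241
gripper_force: 20.0
```

Emit:
arm_command(increments=[[0,0,0,0,0,0],[0,0,0,0,0,0],[0,0,0,0,0,0],[0,0,0,0,0,0],[0,0,0,0,0,0]])

```text
t: 11.8
tool_pos: [0.464, -0.3926, 0.1911]
orientation: [-2.224, -2.218, 0.0]
force: [0.3, -1.1, -0.7]
opening: 0.0241
gripper_force: 20.0
```

Emit:
arm_command(increments=[[0,0,-0.05,0,0,0],[0,0,-0.15,0,0,0],[0,0,-0.25,0,0,0],[0,0,-0.35,0,0,0],[0,0,-0.35,0,0,0]])

```text
t: 12.42
tool_pos: [0.4649, -0.3935, 0.2646]
orientation: [2.221, 2.215, -0.0]
force: [-0.5, 0.4, -1.5]
opening: 0.0244
gripper_force: 20.0
```

```bash
python3 -c "
from h import *
print(gp(read_state()))
seq((.50,-.30,.10,90),(.55,-.15,.12,50),(.62,0,.12,4.1),(.6232,.0809,.08,4.1),(.6232,.0809,.032,4.1))
c=read_camera('wrist');cv2.imwrite('pics/G.png',c['image'][:,:,::-1])"
```

```text
[ 0.46549046 -0.39411279  0.097574  ]
[ 0.468  0.174 -0.013] [ 0.001  0.001 -0.001] 
[ 0.75  0.25 -0.1 ] [0.    0.    0.222] 
[ 0.8   -0.214  0.   ] [0.    0.    0.255] 
[ 0.045 -0.402  0.2  ] [0. 0. 0.] 
[0.   0.   0.24] [0. 0. 0.]
```

View pics/G.png

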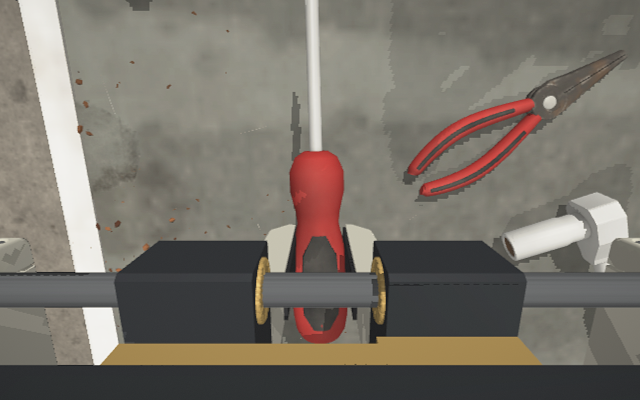

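The screwdriver is well gripped: handle end at (317,151), butt at (320,342), shank straight. Now I'll carry it to its inlay.

Emit:
arm_command(increments=[[0.08,0.03,0,0,0,0],[0.2,0.08,0,0,0,0],[0.33,0.13,-0.01,0,0,0],[0.43,0.16,-0.01,0,0,0],[0.468,0.174,-0.013,0,0,0]])

```text
t: 13.1
tool_pos: [0.4993, -0.2974, 0.2629]
orientation: [-2.222, -2.219, 0.0]
force: [0.5, -0.0, -0.7]
opening: 0.024
gripper_force: 20.0
```

Emit:
arm_command(increments=[[0.15,0.05,-0.02,0,0,0.045],[0.3,0.1,-0.04,0,0,0.09],[0.45,0.15,-0.06,0,0,0.135],[0.6,0.2,-0.08,0,0,0.18],[0.75,0.25,-0.1,0,0,0.222]])

```text
t: 13.72
tool_pos: [0.5496, -0.1485, 0.2837]
orientation: [2.852, 1.318, -0.001]
force: [-0.5, -0.4, -1.0]
opening: 0.0241
gripper_force: 20.0
```

Emit:
arm_command(increments=[[0.16,-0.04,0,0,0,0.05],[0.32,-0.08,0,0,0,0.1],[0.48,-0.12,0,0,0,0.15],[0.64,-0.17,0,0,0,0.205],[0.8,-0.214,0,0,0,0.255]])

```text
t: 14.35
tool_pos: [0.6201, 0.0014, 0.2834]
orientation: [3.14, 0.1, -0.001]
force: [0.0, 0.4, -1.1]
opening: 0.0244
gripper_force: 20.0
```

```bash
python3 -c "
from h import *
seq((.6232,.0809,.075,4.1),(.6232,.0809,.032,4.1))"
```

```text
[ 0.041 -0.396  0.207] [ 0.     0.    -0.002] 
[0.    0.    0.215] [0. 0. 0.]
```

Emit:
arm_command(increments=[[0.01,-0.1,0.05,0,0,0],[0.02,-0.2,0.1,0,0,0],[0.03,-0.3,0.15,0,0,0],[0.041,-0.396,0.207,0,0,-0.002],[0.041,-0.396,0.207,0,0,-0.002]])

```text
t: 14.98
tool_pos: [0.6217, 0.0817, 0.2405]
orientation: [-3.139, -0.123, 0.004]
force: [0.4, 0.2, -0.4]
opening: 0.0243
gripper_force: 20.0
```

```bash
python3 -c "
from h import *
seq((.6232,.0809,.029,4.1))
c=read_camera('wrist');cv2.imwrite('pics/H.png',c['image'][:,:,::-1])"
```

```text
[0.008 0.004 0.223] [0.    0.001 0.002]
```

View pics/H.png

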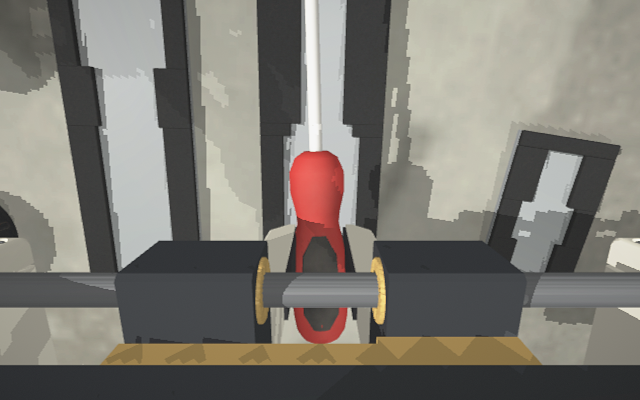

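The screwdriver is over its cut-out, with its shank at (312,60) and the slot centre at about (325,60). It looks slightly yawed against the slot, so I'll measure that.

```bash
python3 - <<'E'
from h import *
c=read_camera("wrist"); im=c["image"]; g=im.astype(int)
for v in (5,40,80,110):
    r=g[v]; print(v,''.join('k' if p.max()<75 else 'w' if p.min()>205 else 'f' if (p[2]>=p[0]+3 and p[2]>110) else 'r' if p[0]>p[1]+50 else '.' for p in r[240:410]))
def L(a,b,z):
    P=[onz(c,*p,z) for p in(a,b)];d=P[1]-P[0];print(P[0].round(4),P[1].round(4),np.degrees(np.arctan2(d[1],d[0])).round(2))
L((318,160),(309,3),.065)
cv2.imwrite('pics/x.png',im[:,:,::-1])
E
```

```text
5 ................kkkkkkkkkkkkkkkkkkkkkkkkkkkkkkkkkkkkkkkkkkk....f.wwwwwwwwww....ffffffffffffffffffffffffffkkkkkkkkkkkkkkkkkkkkkkkkkkkkkkkkkkkkkkkkkkkk.....................
40 .................kkkkkkkkkkkkkkkkkkkkkkkkkkkkkkkkkkkkkkkkkk.....f.wwwwwwwwww....ffffffffffffffffffff.fffkkkkkkkkkkkkkkkkkkkkkkkkkkkkkkkkkkkkkkkkkk........................
80 ..................kkkkkkkkkkkkkkkkkkkkkkkkkkkkkkkkkkkkkkkkk..f...ffwwwwwwwwww.......f....f.............kkkkkkkkkkkkkkkkkkkkkkkkkkkkkkkkkkkkkkkkk..........................
110 ...................kkkkkkkkkkkkkkkkkkkkkkkkkkkkkkkkkkkkkkkk.f...ffffwwwwwwwwww....fffffffffffffffffff.kkkkkkkkkkkkkkkkkkkkkkkkkkkkkkkkkkkkkkkk............................
[0.6676 0.0864 0.065 ] [0.7355 0.0954 0.065 ] 7.59
```

Mat and tool agree at about 4.2° yaw, but the screwdriver sits about 3° off in the grip. I'll turn it by 3.2° and lower it.

Emit:
arm_command(increments=[[0.018,0.004,0.05,0,0,0.019],[0.018,0.004,0.1,0,0,0.019],[0.018,0.004,0.16,0,0,0.019],[0.018,0.004,0.21,0,0,0.019],[0.018,0.004,0.228,0,0,0.019]])

```text
t: 15.7
tool_pos: [0.6257, 0.0796, 0.1955]
orientation: [3.141, 0.026, -0.003]
force: [0.2, -0.1, -1.1]
opening: 0.0241
gripper_force: 20.0
```

```bash
python3 - <<'E'
from h import *
s=read_state(); print(gp(s),s['force'],s['orientation'])
c=read_camera("wrist"); cv2.imwrite('pics/I.png',c['image'][:,:,::-1])
E
```

```text
[0.62538436 0.07962487 0.0284666 ] [ 0.23316258 -0.11508602 -1.0529305 ] [ 3.14141728e+00  2.57412557e-02 -2.73297170e-03]
```

View pics/I.png

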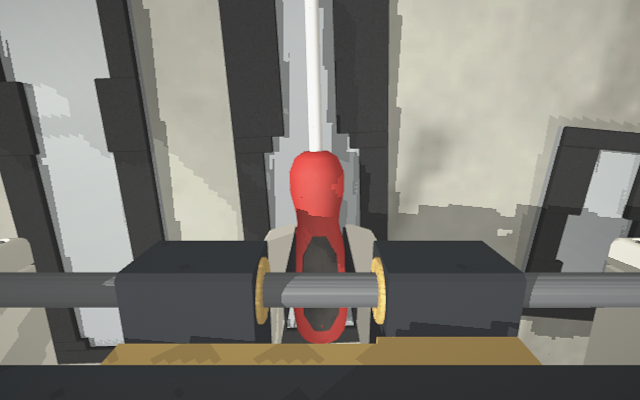

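The screwdriver is centred: shank at (312,60) within the slot (278–335), handle inside the wide part, and butt (320,342) clear of the rim. I'll lower it slightly, open and retreat.

Emit:
arm_command(increments=[[0,0,0.005,0,0,0],[0,0,0.005,0,0,0],[0,0,0.005,0,0,0],[0,0,0.005,0,0,0],[0,0,0.005,0,0,0]])

```text
t: 16.38
tool_pos: [0.6262, 0.0798, 0.1959]
orientation: [-3.141, -0.025, -0.0]
force: [0.5, 0.4, -1.5]
opening: 0.0242
gripper_force: 20.0
```

Emit:
arm_command(increments=[[0,0,0,0,0,0],[0,0,0,0,0,0],[0,0,0,0,0,0],[0,0,0,0,0,0],[0,0,0,0,0,0]], fingers=0.1)

```text
t: 17.0
tool_pos: [0.6262, 0.0797, 0.1958]
orientation: [3.141, 0.025, 0.0]
force: [0.0, -0.2, 0.1]
opening: 0.0419
gripper_force: 0.0
```

Emit:
arm_command(increments=[[0,0,-0.05,0,0,0],[0,0,-0.2,0,0,0],[0,0,-0.4,0,0,0],[0,0,-0.6,0,0,0],[0,0,-0.6,0,0,0]])

```text
t: 17.62
tool_pos: [0.6278, 0.0798, 0.3217]
orientation: [-3.141, -0.025, -0.014]
force: [0.6, -0.4, -0.2]
opening: 0.0419
gripper_force: 0.0
```

```bash
python3 - <<'E'
from h import *
seq((.56,0,.15,45),(.471,-.087,.12,100),(.471,-.087,.026,100))
E
```

```text
[-0.346  0.394  0.02 ] [ 0.001 -0.003 -0.245] 
[-0.622 -0.007  0.15 ] [ 0.     0.    -0.306] 
[0.   0.   0.47] [0. 0. 0.]
```

Emit:
arm_command(increments=[[-0.08,0.08,0.01,0,0,-0.055],[-0.16,0.16,0.02,0,0,-0.11],[-0.25,0.25,0.02,0,0,-0.165],[-0.346,0.35,0.02,0,0,-0.22],[-0.346,0.394,0.02,0,0,-0.26]], fingers=-0.5)

```text
t: 18.25
tool_pos: [0.5569, -0.001, 0.311]
orientation: [-2.87, -1.277, 0.003]
force: [0.0, -0.3, -0.5]
opening: 0.0697
gripper_force: 0.0
```

Emit:
arm_command(increments=[[-0.15,0,0.03,0,0,-0.058],[-0.3,0,0.06,0,0,-0.116],[-0.45,0,0.1,0,0,-0.174],[-0.622,0,0.15,0,0,-0.23],[-0.622,0,0.15,0,0,-0.29]])

```text
t: 18.88
tool_pos: [0.4726, -0.0933, 0.2801]
orientation: [-2.016, -2.406, 0.003]
force: [0.1, 1.1, -0.5]
opening: 0.0698
gripper_force: 0.0
```

```bash
python3 - <<'E'
from h import *
seq((.471,-.087,.026,100))
c=read_camera("wrist"); cv2.imwrite('pics/J.png',c['image'][:,:,::-1])
E
```

```text
[ 0.032 -0.001  0.435] [-0.001  0.     0.   ]
```

View pics/J.png

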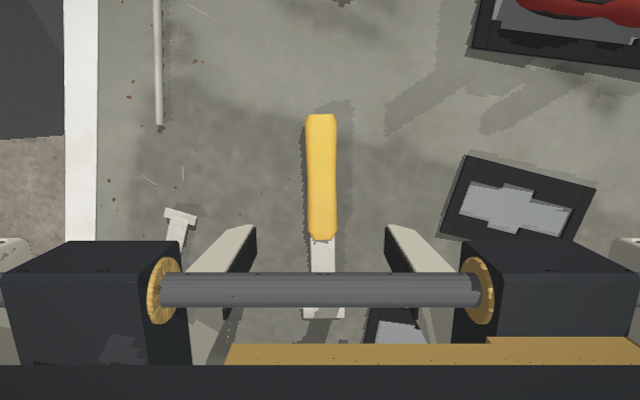

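The scraper lies along the tool axis, butt (320,114) and handle end (322,238). The small scraper's blade is at (180,215), so I'll check its clearance from the finger.

```bash
python3 - <<'E'
from h import *
c=read_camera("wrist"); s=read_state(); R=Ro.from_rotvec(s['orientation']).inv()
for p,z in(((320,114),.012),((322,239),.02),((327,315),.004),((197,218),.004),((160,235),.004)):
    P=onz(c,*p,z); print(P.round(4),'tool-rel',R.apply(P-gp(s)).round(4))
E
```

```text
[ 0.4612 -0.0257  0.012 ] tool-rel [ 0.0679 -0.0007  0.1022]
[ 0.4806 -0.1199  0.02  ] tool-rel [-0.0282  0.0021  0.0941]
[ 0.4998 -0.1968  0.004 ] tool-rel [-0.1073  0.0077  0.1101]
[ 0.3761 -0.127   0.004 ] tool-rel [-0.0172 -0.102   0.1102]
[ 0.3469 -0.1478  0.004 ] tool-rel [-0.0327 -0.1344  0.1102]
```

Emit:
arm_command(increments=[[0.03,0.005,0.1,0,0,-0.01],[0.03,0.005,0.2,0,0,-0.01],[0.03,0.005,0.3,0,0,-0.01],[0.03,0.005,0.4,0,0,-0.01],[0.03,0.005,0.44,0,0,-0.01]])

```text
t: 19.6
tool_pos: [0.4741, -0.0856, 0.1924]
orientation: [-1.987, -2.431, 0.001]
force: [0.6, -0.4, -1.2]
opening: 0.0698
gripper_force: 0.0
```

Emit:
arm_command(increments=[[0,0,0,0,0,0],[0,0,0,0,0,0],[0,0,0,0,0,0],[0,0,0,0,0,0],[0,0,0,0,0,0]], fingers=1, force=20)

```text
t: 20.23
tool_pos: [0.4745, -0.0862, 0.194]
orientation: [1.984, 2.435, -0.0]
force: [-1.1, -0.1, 0.0]
opening: 0.0242
gripper_force: 0.3
```

Emit:
arm_command(increments=[[0,0,0,0,0,0],[0,0,0,0,0,0],[0,0,0,0,0,0],[0,0,0,0,0,0],[0,0,0,0,0,0]])

```text
t: 20.85
tool_pos: [0.4746, -0.0862, 0.1939]
orientation: [1.984, 2.436, -0.0]
force: [-2.7, 0.3, 5.6]
opening: 0.0237
gripper_force: 20.0
```

```bash
python3 - <<'E'
from h import *
s=read_state(); print(gp(s),s['opening'],s['gripper_force'])
seq((.471,-.087,.13,102),(.55,.03,.14,145),(.6,.17,.14,182.4),(.6232,.2051,.085,182.4))
E
```

```text
[ 0.47459254 -0.08622047  0.02693813] 0.023693110053094293 19.973789986688644
[ 0.    -0.018 -0.515] [ 0.     0.    -0.002] 
[ 0.49   0.508 -0.05 ] [ 0.     0.    -0.239] 
[0.197 0.717 0.   ] [ 0.     0.    -0.208] 
[-0.123  0.17   0.275] [0. 0. 0.]
```

Emit:
arm_command(increments=[[0,0,-0.05,0,0,0],[0,0,-0.15,0,0,0],[0,0,-0.3,0,0,0],[0,0,-0.45,0,0,0],[0,0,-0.515,0,0,0]])

```text
t: 21.48
tool_pos: [0.4751, -0.0862, 0.2989]
orientation: [1.982, 2.434, 0.002]
force: [-0.3, 0.3, -1.9]
opening: 0.0238
gripper_force: 20.0
```

Emit:
arm_command(increments=[[0.1,0.1,-0.01,0,0,-0.048],[0.2,0.2,-0.02,0,0,-0.096],[0.3,0.3,-0.03,0,0,-0.144],[0.4,0.4,-0.04,0,0,-0.192],[0.49,0.508,-0.05,0,0,-0.239]])

```text
t: 22.1
tool_pos: [0.5543, 0.0313, 0.3059]
orientation: [-0.945, -2.995, 0.001]
force: [0.1, -0.6, -0.9]
opening: 0.0238
gripper_force: 20.0
```

Emit:
arm_command(increments=[[0.04,0.15,0,0,0,-0.045],[0.08,0.3,0,0,0,-0.09],[0.12,0.45,0,0,0,-0.135],[0.16,0.6,0,0,0,-0.18],[0.197,0.717,0,0,0,-0.208]])

```text
t: 22.72
tool_pos: [0.605, 0.1713, 0.3057]
orientation: [0.065, -3.14, 0.0]
force: [0.6, -0.8, -1.1]
opening: 0.0238
gripper_force: 20.0
```

```bash
python3 - <<'E'
from h import *
seq((.6232,.2051,.075,182.4))
E
```

```text
[-0.098  0.165  0.318] [0. 0. 0.]
```

Emit:
arm_command(increments=[[-0.03,0.04,0.08,0,0,0],[-0.05,0.08,0.16,0,0,0],[-0.08,0.12,0.24,0,0,0],[-0.098,0.165,0.318,0,0,0],[-0.098,0.165,0.318,0,0,0]])

```text
t: 23.35
tool_pos: [0.6226, 0.2041, 0.2406]
orientation: [0.058, -3.137, 0.001]
force: [-0.6, -0.4, -1.2]
opening: 0.0235
gripper_force: 20.0
```

```bash
python3 - <<'E'
from h import *
c=read_camera("wrist"); im=c['image'].astype(int); s=read_state(); print(gp(s),s['orientation'])
seq((.6232,.2051,.031,182.4))
for v in range(10,236,15):
    r=im[v]; y=np.where((r[:,0]>r[:,2]+70)&(r[:,0]>120))[0]; y=y[(y>220)&(y<420)]
    k=np.where(r.max(1)<75)[0]; k=k[(k>180)&(k<460)]
    ks=[] if len(k)==0 else [(a[0],a[-1]) for a in np.split(k,np.where(np.diff(k)>3)[0]+1) if len(a)>6]
    print(v,'yellow',(y.min(),y.max()) if len(y) else None,'black',[(int(a),int(b)) for a,b in ks])
E
```

```text
[0.62265847 0.20375692 0.07492624] [ 5.82614090e-02 -3.13905001e+00  8.37241750e-04]
[-0.002  0.006  0.22 ] [ 0.    -0.001 -0.002] 
10 yellow None black []
25 yellow None black []
40 yellow None black []
55 yellow None black []
70 yellow None black []
85 yellow None black []
100 yellow None black [(262, 385)]
115 yellow None black [(181, 191), (263, 296), (351, 385)]
130 yellow (np.int64(298), np.int64(340)) black [(181, 193), (263, 290), (358, 384)]
145 yellow (np.int64(296), np.int64(342)) black [(181, 195), (264, 291), (358, 384)]
160 yellow (np.int64(296), np.int64(342)) black [(181, 197), (265, 291), (357, 383)]
175 yellow (np.int64(297), np.int64(341)) black [(181, 198), (266, 292), (357, 383)]
190 yellow (np.int64(298), np.int64(341)) black [(181, 200), (267, 292), (357, 382)]
205 yellow (np.int64(299), np.int64(341)) black [(181, 201), (268, 293), (357, 382)]
220 yellow (np.int64(299), np.int64(340)) black [(182, 203), (269, 293), (356, 381)]
235 yellow (np.int64(299), np.int64(340)) black [(184, 205), (374, 381)]
```

```bash
python3 - <<'E'
from h import *
c=read_camera("wrist"); im=c['image'].astype(int); print(c['cx'])
for v in range(86,132,2): print(v,im[v,310],im[v,320],im[v,350])
for v,z in((95,.007),(110,.007),(122,.0596)): print(v,onz(c,320,v,z).round(4))
E
```

```text
320.0046533137982
86 [206 203 190] [213 210 193] [195 194 177]
88 [208 208 191] [210 208 192] [191 189 173]
90 [175 174 161] [212 210 194] [135 135 122]
92 [68 66 64] [68 67 65] [59 58 58]
94 [67 68 67] [68 68 67] [67 66 66]
96 [67 67 65] [68 69 69] [68 69 68]
98 [68 69 68] [67 68 68] [68 67 67]
100 [67 68 67] [67 68 68] [68 68 69]
102 [68 68 68] [68 69 69] [67 67 66]
104 [67 68 67] [68 68 67] [67 68 66]
106 [66 66 65] [66 67 66] [66 64 63]
108 [115 117 116] [139 141 140] [94 97 96]
110 [195 198 197] [195 198 197] [106 109 107]
112 [215 217 217] [197 200 199] [122 125 124]
114 [214 216 215] [214 216 215] [121 123 123]
116 [214 216 215] [214 216 215] [119 121 121]
118 [213 216 215] [213 216 215] [219 221 222]
120 [213 216 215] [213 216 215] [213 215 215]
122 [213 215 215] [213 215 216] [213 215 215]
124 [213 216 219] [212 215 215] [213 215 214]
126 [210 162  69] [230 189  85] [213 215 214]
128 [248 240 132] [247 241 137] [213 215 215]
130 [247 240 135] [247 241 137] [211 215 214]
95 [0.5447 0.202  0.007 ]
110 [0.5539 0.2023 0.007 ]
122 [0.5604 0.2026 0.0596]
```

The handle is parallel to the cut-out but 3.5 mm off in tool y. The butt is right along x. I'll correct that and lower.

Emit:
arm_command(increments=[[0,0.017,0.05,0,0,0],[0,0.017,0.1,0,0,0],[0,0.017,0.16,0,0,0],[0,0.017,0.21,0,0,0],[0,0.017,0.222,0,0,0]])

```text
t: 24.08
tool_pos: [0.6226, 0.2071, 0.1972]
orientation: [0.058, -3.139, 0.001]
force: [-0.6, 0.1, -0.7]
opening: 0.0242
gripper_force: 20.0
```

```bash
cat > rows.py <<'E'
from h import *
def rows(vs,lo,hi,part):
    c=read_camera("wrist"); im=c['image'].astype(int); s=read_state(); print(gp(s).round(4),s['force'].round(1))
    f=lambda m:[(int(a[0]),int(a[-1])) for a in np.split(m,np.where(np.diff(m)>3)[0]+1) if len(a)>4]
    for v in vs:
        r=im[v,lo:hi]; print(v,part,f(np.where(part_mask(r,part))[0]+lo),'black',f(np.where(r.max(1)<75)[0]+lo))
    return c,im
def part_mask(r,part):
    return (r[:,0]>r[:,2]+(70 if part=='yellow' else 25))&(r[:,0]>70)
E
python3 - <<'E'
from rows import *
c,im=rows(range(60,236,12),180,460,'yellow')
E
```

```text
[0.6225 0.207  0.0305] [-0.3  0.2 -1.3]
60 yellow [] black []
72 yellow [] black []
84 yellow [] black []
96 yellow [] black [(241, 396)]
108 yellow [] black [(242, 285), (353, 396)]
120 yellow [] black [(243, 276), (361, 395)]
132 yellow [(298, 340)] black [(243, 278), (361, 395)]
144 yellow [(295, 343)] black [(244, 278), (361, 394)]
156 yellow [(296, 342)] black [(245, 279), (360, 394)]
168 yellow [(297, 342)] black [(246, 279), (360, 393)]
180 yellow [(297, 342)] black [(247, 280), (360, 393)]
192 yellow [(298, 341)] black [(247, 280), (360, 392)]
204 yellow [(298, 341)] black [(248, 281), (360, 392)]
216 yellow [(299, 340)] black [(249, 281), (360, 391)]
228 yellow [(299, 340)] black [(250, 273), (368, 391)]
```

Handle centre is at column 319.5 and the cut-out centre at about 319.5–320. Releasing.

Emit:
arm_command(increments=[[0,0,0,0,0,0],[0,0,0,0,0,0],[0,0,0,0,0,0],[0,0,0,0,0,0],[0,0,0,0,0,0]], fingers=0.1)

```text
t: 24.75
tool_pos: [0.6233, 0.2073, 0.1989]
orientation: [-0.058, 3.141, 0.0]
force: [0.1, 0.4, 0.1]
opening: 0.0417
gripper_force: 0.0
```

Emit:
arm_command(increments=[[0,0,-0.05,0,0,0],[0,0,-0.2,0,0,0],[0,0,-0.4,0,0,0],[0,0,-0.6,0,0,0],[0,0,-0.6,0,0,0]])

```text
t: 25.38
tool_pos: [0.6247, 0.2077, 0.3249]
orientation: [-0.058, 3.132, 0.003]
force: [-0.6, -0.3, 0.7]
opening: 0.0422
gripper_force: 0.0
```

```bash
python3 - <<'E'
from rows import *
c,im=rows(range(60,236,16),180,460,'yellow')
seq((.56,.16,.15,140),(.4568,.1121,.11,96.8))
E
```

```text
[0.6248 0.2077 0.155 ] [-0.6 -0.4 -1. ]
60 yellow [] black []
76 yellow [] black []
92 yellow [] black [(329, 362)]
108 yellow [] black [(180, 221), (274, 298), (338, 362)]
124 yellow [(305, 331)] black [(206, 222), (275, 294), (343, 362), (426, 454)]
140 yellow [(180, 190), (306, 331)] black [(209, 224), (275, 295), (343, 361), (417, 459)]
156 yellow [(180, 190), (306, 331)] black [(211, 226), (276, 295), (343, 361), (416, 439)]
172 yellow [(182, 192), (307, 331)] black [(212, 227), (277, 295), (343, 361), (421, 459)]
188 yellow [(182, 193), (307, 331)] black [(214, 229), (278, 296), (343, 360)]
204 yellow [(180, 195), (307, 331)] black [(216, 230), (279, 297), (343, 360)]
220 yellow [(180, 199), (310, 329)] black [(218, 232), (279, 297), (343, 360)]
[ 0.329 -0.225  0.023] [0.001 0.001 0.234] 
[ 0.241 -0.515  0.2  ] [0.   0.   0.24]
```

The scraper sits centred (handle 306–331 in cut-out 295–343). Next, the bolt.

Emit:
arm_command(increments=[[0.08,-0.06,0,0,0,0.05],[0.16,-0.11,0.01,0,0,0.1],[0.24,-0.17,0.02,0,0,0.15],[0.329,-0.225,0.023,0,0,0.2],[0.329,-0.225,0.023,0,0,0.234]])

```text
t: 26.05
tool_pos: [0.5576, 0.1591, 0.3123]
orientation: [-1.08, -2.947, 0.003]
force: [0.3, 0.5, 0.0]
opening: 0.0414
gripper_force: 0.0
```

Emit:
arm_command(increments=[[0.06,-0.13,0.05,0,0,0.05],[0.12,-0.26,0.1,0,0,0.1],[0.18,-0.39,0.15,0,0,0.15],[0.241,-0.515,0.2,0,0,0.2],[0.241,-0.515,0.2,0,0,0.24]])

```text
t: 26.68
tool_pos: [0.4533, 0.1112, 0.2713]
orientation: [-2.089, -2.342, 0.007]
force: [0.2, 0.2, 0.2]
opening: 0.0419
gripper_force: 0.0
```

```bash
python3 - <<'E'
from rows import *
seq((.4568,.1121,.0235,96.8))
c=read_camera("wrist"); im=c['image'].astype(int); s=read_state();R=Ro.from_rotvec(s['orientation']).inv()
cv2.imwrite('pics/K.png',c['image'][:,:,::-1])
for v in range(130,300,8): print(v,''.join('B' if r[0]>r[2]+22 and r[0]<215 else 'k' if r.max()<75 else '.' for r in im[v,270:370]))
E
```

```text
[0.002 0.02  0.404] [-0.002  0.    -0.002] 
130 .............................................................k......................................
138 ....................................................................................................
146 ....................................................................................................
154 ....................................................................................................
162 ........................................................BBBBB.......................................
170 .......................................................BBBBBBBB.....................................
178 ....................................................................................................
186 ....................................................................................................
194 ....................................................................................................
202 ....................................................................................................
210 ..
[... 553 characters left out ...]
....................BBBBBBBBBBBBBBBBBBBB...................kkkkkkkkkkk
258 kkkkkkkkkkk.......................................BBBBBBBBBBBBBBBBBBB.....................kkkkkkkkkk
266 kkkkkkkkk........................................BB.........................................kkkkkkkk
274 ........kkkkkkk..k..................................................................................
282 ....................................................................................................
290 ....................................................................................................
298 ....................................................................................................
```

```bash
python3 - <<'E'
from rows import *
c=read_camera("wrist"); im=c['image'].astype(int); s=read_state();R=Ro.from_rotvec(s['orientation']).inv()
for p,z in(((330,211),.007),((330,240),.01),((329,268),.014),((327.5,166),.009)):
    P=onz(c,*p,z); print(p,P.round(4),R.apply(P-gp(s)).round(4))
for v in range(90,165,6): print(v,[int(x) for x in im[v,308:348:2].mean(1)])
E
```

```text
(330, 211) [0.4628 0.1061 0.007 ] [-0.0064  0.0077  0.0988]
(330, 240) [0.4654 0.083  0.01  ] [-0.0297  0.0076  0.0958]
(329, 268) [0.4671 0.0607 0.014 ] [-0.0521  0.0066  0.0918]
(327.5, 166) [0.4567 0.1418 0.009 ] [0.0297 0.0058 0.0968]
90 [127, 125, 129, 131, 134, 134, 136, 135, 138, 139, 141, 139, 139, 136, 134, 133, 133, 131, 132, 131]
96 [120, 121, 126, 130, 132, 132, 132, 133, 135, 139, 142, 137, 134, 129, 129, 128, 128, 130, 135, 138]
102 [117, 120, 122, 127, 127, 128, 129, 130, 130, 131, 131, 133, 134, 135, 132, 130, 127, 130, 132, 133]
108 [117, 117, 118, 121, 121, 122, 121, 122, 120, 119, 119, 118, 120, 120, 119, 119, 118, 119, 121, 123]
114 [114, 113, 113, 114, 115, 116, 120, 120, 121, 121, 107, 106, 105, 104, 105, 104, 111, 118, 119, 121]
120 [111, 111, 112, 112, 112, 112, 100, 123, 111, 123, 90, 100, 97, 105, 104, 104, 115, 126, 130, 127]
126 [115, 114, 113, 112, 113, 99, 88, 99, 88, 68, 72, 73, 90, 108, 106, 107, 117, 127, 130, 128]
132 [122, 121, 121, 117, 114, 74, 93, 107, 102, 98, 94, 84, 96, 116, 116, 113, 109, 105, 117, 116]
138 [133, 134, 132, 129, 111, 91, 91, 110, 116, 105, 101, 86, 86, 117, 117, 113, 107, 100, 109, 107]
144 [140, 141, 139, 141, 140, 117, 99, 111, 119, 125, 106, 97, 87, 120, 116, 112, 116, 118, 116, 110]
150 [142, 143, 145, 146, 125, 101, 96, 107, 121, 132, 134, 120, 101, 124, 121, 117, 113, 113, 124, 122]
156 [152, 152, 152, 153, 154, 133, 105, 121, 136, 143, 134, 125, 103, 126, 123, 120, 116, 115, 125, 123]
162 [157, 157, 156, 156, 155, 104, 102, 101, 112, 132, 114, 116, 90, 130, 126, 124, 119, 118, 129, 126]
```

Emit:
arm_command(increments=[[0.02,0.034,0.1,0,0,-0.01],[0.02,0.034,0.2,0,0,-0.01],[0.02,0.034,0.3,0,0,-0.01],[0.02,0.034,0.38,0,0,-0.01],[0.02,0.034,0.38,0,0,-0.01]])

```text
t: 27.4
tool_pos: [0.4614, 0.1166, 0.1965]
orientation: [-2.045, -2.382, 0.004]
force: [-0.7, 0.0, -0.0]
opening: 0.0419
gripper_force: 0.0
```

```bash
python3 - <<'E'
from rows import *
s=read_state(); print(gp(s),s['orientation'])
c=read_camera("wrist"); im=c['image'].astype(int)
R=Ro.from_rotvec(s['orientation']).inv()
for v in range(120,262,6): print(v,''.join('B' if r[0]>r[2]+22 and r[0]<215 else 'k' if r.max()<75 else 'w' if r.min()>150 else '.' for r in im[v,260:380]))
for p in ((320,100),(320,150),(320,200),(320,240)): print(p,R.apply(onz(c,*p,.012)-gp(s)).round(4))
E
```

```text
[0.46086863 0.11654474 0.02951054] [-2.04540024 -2.38156115  0.00400213]
120 ........................................................................................................................
126 ........................................................................................................................
132 ........................................................................................................................
138 ........................................................................................................................
144 .................................................................k......................................................
150 ........................................................................................................................
156 ........................................................................................................................
162 ........................................................................................................................
168 wwwwwwwwwwwwwww........
[... 1408 characters left out ...]
........................................ww..kkkk.wwwwwwwwwwwwwww
240 wwwwwwwwwwwww..kkkkkkk.w...........................................................................kkkkkkkk.wwwwwwwwwwww
246 wwwwwwwwwww..kkkkkkkkk.ww..........................................................................kkkkkkkkkk.wwwwwwwwww
252 wwwwwwwww.kkkkkkkkkkkk..........................k..................................................kkkkkkkkkkkk.wwwwwwww
258 wwwwwww.kkkkkkkkkkkkk.w..............BBBBBBBBBBB.k..............BBBBBBBBB...........................kkkkkkkkkkkkk..wwwww
(320, 100) [0.0745 0.001  0.0175]
(320, 150) [0.0502 0.001  0.0175]
(320, 200) [0.024  0.001  0.0175]
(320, 240) [0.0015 0.0009 0.0175]
```

Emit:
arm_command(increments=[[0.007,-0.011,0.015,0,0,0],[0.007,-0.011,0.031,0,0,0],[0.007,-0.011,0.031,0,0,0],[0.007,-0.011,0.031,0,0,0],[0.007,-0.011,0.031,0,0,0]])

```text
t: 28.08
tool_pos: [0.46, 0.1178, 0.1921]
orientation: [2.048, 2.382, 0.0]
force: [0.1, 0.8, -0.1]
opening: 0.0418
gripper_force: 0.0
```

Emit:
arm_command(increments=[[0,0,0,0,0,0],[0,0,0,0,0,0],[0,0,0,0,0,0],[0,0,0,0,0,0],[0,0,0,0,0,0]], fingers=1, force=20)

```text
t: 28.7
tool_pos: [0.4599, 0.1178, 0.1919]
orientation: [2.049, 2.382, -0.0]
force: [0.4, 0.2, 0.9]
opening: 0.0093
gripper_force: 20.0
```

Emit:
arm_command(increments=[[0,0,0,0,0,0],[0,0,0,0,0,0],[0,0,0,0,0,0],[0,0,0,0,0,0],[0,0,0,0,0,0]])

```text
t: 29.32
tool_pos: [0.4599, 0.1178, 0.1919]
orientation: [2.049, 2.382, 0.0]
force: [-0.6, 0.6, -0.3]
opening: 0.0096
gripper_force: 20.0
```

```bash
python3 - <<'E'
from rows import *
s=read_state(); print(gp(s),s['orientation'])
seq((.46,.117,.11,98),(.55,-.03,.12,50),(.5995,-.18,.12,2.35))
E
```

```text
[0.45988766 0.11776444 0.02494892] [2.04850115e+00 2.38181958e+00 4.06515002e-05]
[-0.004  0.    -0.425] [0.    0.    0.003] 
[-0.79   0.343 -0.05 ] [0.    0.    0.267] 
[-0.415  0.672  0.   ] [0.    0.    0.265]
```

Emit:
arm_command(increments=[[0,0,-0.05,0,0,0],[0,0,-0.15,0,0,0],[0,0,-0.25,0,0,0],[0,0,-0.35,0,0,0],[0,0,-0.425,0,0,0]])

```text
t: 29.95
tool_pos: [0.4601, 0.1178, 0.2785]
orientation: [2.048, 2.381, 0.002]
force: [0.4, -0.3, -1.7]
opening: 0.0097
gripper_force: 20.0
```

Emit:
arm_command(increments=[[-0.16,0.07,-0.01,0,0,0.053],[-0.32,0.14,-0.02,0,0,0.106],[-0.48,0.21,-0.03,0,0,0.16],[-0.64,0.28,-0.04,0,0,0.213],[-0.79,0.343,-0.05,0,0,0.267]])

```text
t: 30.58
tool_pos: [0.5519, -0.0293, 0.2873]
orientation: [-2.845, -1.333, 0.0]
force: [0.8, 1.1, -0.8]
opening: 0.0094
gripper_force: 20.0
```

Emit:
arm_command(increments=[[-0.08,0.13,0,0,0,0.053],[-0.16,0.27,0,0,0,0.106],[-0.25,0.4,0,0,0,0.16],[-0.33,0.54,0,0,0,0.213],[-0.415,0.672,0,0,0,0.265]])

```text
t: 31.2
tool_pos: [0.6026, -0.1787, 0.2871]
orientation: [-3.141, -0.069, 0.0]
force: [0.6, -0.1, 0.5]
opening: 0.0095
gripper_force: 20.0
```

```bash
python3 - <<'E'
from rows import *
s=read_state(); print(gp(s),s['orientation'],s['opening'])
seq((.5995,-.2092,.065,2.35))
E
```

```text
[ 0.6025843  -0.17866788  0.12013209] [-3.14068873e+00 -6.94376644e-02  3.06114037e-04] 0.009525811409812032
[-0.022  0.152  0.276] [0.    0.    0.001]
```

Emit:
arm_command(increments=[[-0.01,0.04,0.06,0,0,0],[-0.02,0.08,0.13,0,0,0],[-0.022,0.12,0.2,0,0,0],[-0.022,0.152,0.276,0,0,0.001],[-0.022,0.152,0.276,0,0,0.001]])

```text
t: 31.82
tool_pos: [0.5986, -0.208, 0.2294]
orientation: [-3.139, -0.073, 0.005]
force: [-0.4, -0.3, -1.1]
opening: 0.0092
gripper_force: 20.0
```

```bash
python3 - <<'E'
from rows import *
s=read_state(); print(gp(s),s['orientation'])
c=read_camera("wrist"); im=c['image'].astype(int); seq((.5995,-.2092,.03,2.35))
cv2.imwrite('pics/L.png',c['image'][:,:,::-1])
for v in range(40,260,7): print(v,''.join('B' if r[0]>r[2]+15 and r[0]<215 else 'k' if r.max()<75 else 'w' if r.min()>150 else '.' for r in im[v,240:400]))
E
```

```text
[ 0.59804739 -0.2077664   0.06239029] [-3.13919138 -0.07329393  0.00521944]
[0.002 0.006 0.168] [0.    0.001 0.002] 
40 .....B................B....B.B.......B...........B.B..B..B..B..BBBBBBBB.B.BBBBB.....wBBBBBBBBBBBBBBBBBBBBBBBBwBBBBBBBBBBBBBBBBwwww.wwwwwwww.........BB.B..BB..B.
47 .....BB.....................B.B.B...........B.....BBBB.B...B...wwB...BBBBBBB....B....B..BBBBBBBBwwBBBBBBBBBwwwBBBBwwwwBBBBBBBBBBBBBBBBBBBBBw.BB.....BBBBBB..BBBB
54 wwBwwBBBBBBBBB....B....B..B................................BB.BBBB.BBBBBBBBBB....B.BB....BBBB..BBBBBwwBBBwBwwBBBBBBBwwwwBBBBBBBBBBBBBBBBBBBBBwwBBBwwwwwwwwBBwBBB
61 ...........................B...........................B...BBBBBBBBBBBBBBBBw...BBBB..........BBB....BwwwwwwBBBBBBBwwwwwBBBBBBBBBwwBBBBBBB..BBwwBBBBBBBBBBBBBBBBB
68 ....................................................B..B..BB.BBBBBBBBBBBBBBBBwwBw..BBBBBBBBBBB..BBBBBBwwBBBBBBBBBBBBBBBBBBBBBBBBBBBBBBBBBBBBBBBBBBBBBBBBBBBBBBBB
75 BBwwBB...wwww....................................BB...BBB...BB.BBBBBBBBBBBBBBBBBBBBBBBwwwwBBBBwBBwwwBBBBBBBBBBBwwwwwwwwwwwBBBBBBBBBBBBBBBBBBBBBBBBBBBBBBBBBBBBBB
[... 3587 characters left out ...]
kkkkkkkkkkkkkk..........................
236 wwwwBBBBBBBBBwwwwwwwwwwwBBBw....B..kkkkkk.BBBBwBBBBBBBBBBwBBBwBBBBB..kk..kk...............kk..BBBBBBBBBBBBBBwBBBBBBwBBB.kkkkkkkkkkkkk...........................
243 kkkkkkkkkkkkkkkkkkkkkkkkkkkkkkkkkkkkkkkkkkkkkkkkkkkkkkkk..BBBBBBBBB.kkk..k................kkk.BBBBwBBBB..kkkkkkkkkkkkkkkkkkkkkkkkkkkkkkkkkkkkkkkkkkkkkkkkkkkkkkk
250 kkkkkkkkkkkkkkkkkkkkkkkkkkkkkkkkkkkkkkkkkkkkkkkkkkkkkkkk..BBBBwwwB.kkkk..k................kkkk.BBBwBBBB..kkkkkkkkkkkkkkkkkkkkkkkkkkkkkkkkkkkkkkkkkkkkkkkkkkkkkkk
257 kkkkkkkkkkkkkkkkkkkkkkkkkkkkkkkkkkkkkkkkkkkkkkkkkkkkkBBBBBBwBBBBw..kkkk..k..BB............kkkk..BwwBwwBBBBBBkkkkkkkkkkkkkkkkkkkkkkkkkkkkkkkkkkkkkkkkkkkkkkkkkkkk
```

```bash
python3 - <<'E'
from rows import *
s=read_state();c=read_camera("wrist"); im=c['image'].astype(int); print(gp(s))
print([(v,int(im[v,315].max()),int(im[v,345].max())) for v in range(80,134,2)])
for v,z in((86,.007),(101,.007),(129,.0445)): print(v,onz(c,320,v,z).round(4))
E
```

```text
[ 0.59881427 -0.20784377  0.06362306]
[(80, 155, 167), (82, 155, 151), (84, 156, 151), (86, 151, 145), (88, 65, 62), (90, 65, 67), (92, 64, 65), (94, 64, 65), (96, 65, 66), (98, 64, 67), (100, 66, 67), (102, 63, 66), (104, 105, 99), (106, 189, 136), (108, 209, 190), (110, 209, 189), (112, 209, 189), (114, 209, 187), (116, 208, 189), (118, 208, 188), (120, 208, 188), (122, 209, 190), (124, 208, 189), (126, 209, 189), (128, 210, 189), (130, 146, 190), (132, 132, 188)]
86 [ 0.6826 -0.2027  0.007 ]
101 [ 0.674  -0.2031  0.007 ]
129 [ 0.659  -0.2039  0.0445]
```

Emit:
arm_command(increments=[[0.016,0.016,0.03,0,0,0.002],[0.016,0.016,0.07,0,0,0.002],[0.016,0.016,0.12,0,0,0.002],[0.016,0.016,0.165,0,0,0.002],[0.016,0.016,0.172,0,0,0.002]])

```text
t: 32.55
tool_pos: [0.6023, -0.211, 0.1959]
orientation: [-3.14, -0.063, 0.003]
force: [0.1, 0.0, -0.5]
opening: 0.0096
gripper_force: 20.0
```

```bash
python3 - <<'E'
from rows import *
c,im=rows(range(40,240,15),220,420,'brown')
E
```

```text
[ 0.6022 -0.211   0.0293] [-0.9 -0.6 -0.4]
40 brown [] black []
55 brown [] black []
70 brown [] black []
85 brown [] black []
100 brown [] black [(254, 383)]
115 brown [] black [(254, 289), (347, 382)]
130 brown [] black [(255, 289), (347, 381)]
145 brown [] black [(256, 290), (346, 381)]
160 brown [(313, 317)] black [(256, 290), (347, 380)]
175 brown [(314, 322)] black [(257, 291), (346, 379)]
190 brown [(312, 323)] black [(258, 291), (346, 379)]
205 brown [(313, 324)] black [(259, 291), (346, 378)]
220 brown [] black [(260, 292), (345, 378)]
235 brown [] black [(260, 280), (360, 377)]
```

The bolt is centred (318.5 against 320). I'll lower slightly and release.

Emit:
arm_command(increments=[[0,0,0.003,0,0,0],[0,0,0.005,0,0,0],[0,0,0.005,0,0,0],[0,0,0.005,0,0,0],[0,0,0.005,0,0,0]])

```text
t: 33.22
tool_pos: [0.6029, -0.2113, 0.1964]
orientation: [3.141, 0.063, 0.0]
force: [-0.3, 0.1, 0.1]
opening: 0.0091
gripper_force: 20.0
```

Emit:
arm_command(increments=[[0,0,0,0,0,0],[0,0,0,0,0,0],[0,0,0,0,0,0],[0,0,0,0,0,0],[0,0,0,0,0,0]], fingers=0.4)

```text
t: 33.85
tool_pos: [0.6028, -0.2113, 0.1964]
orientation: [3.141, 0.063, 0.0]
force: [0.1, -0.3, 0.4]
opening: 0.0276
gripper_force: 0.0
```

Emit:
arm_command(increments=[[0,0,-0.05,0,0,0],[0,0,-0.2,0,0,0],[0,0,-0.4,0,0,0],[0,0,-0.6,0,0,0],[0,0,-0.6,0,0,0]])

```text
t: 34.48
tool_pos: [0.6043, -0.212, 0.3223]
orientation: [3.137, 0.063, 0.013]
force: [0.3, -0.1, 0.1]
opening: 0.028
gripper_force: 0.0
```

```bash
python3 - <<'E'
from rows import *
c,im=rows([],220,420,'brown')
for v in range(86,290,8): print(v,''.join('B' if r[0]>r[2]+15 and r[0]<215 else 'k' if r.max()<75 else 'w' if r.min()>150 else '.' for r in im[v,260:380]))
seq((.57,-.09,.15,45),(.54,.05,.15,90),(.49,.21,.14,90),(.4418,.3438,.11,90))
E
```

```text
[ 0.6044 -0.212   0.1525] [ 0.7 -0.3  0.3]
86 ..BB..B.....BBBBB........................B..BBBBBBBBBB...........................B.BBB..B...B....BB..BBBBBBB............
94 ..................B.................BBBBBBBBBBBBB.......B....B.BB.....B.BBBB....BB.BBBBBBBBBBBB.BBBBBBBBBBBBB.....BBBBB.
102 ..............B..........................B.........B.......................................BBBBBBBBBBB.BBBB.......BBB...
110 .......BBBBBBB......kkkkkkkkkkkkkkkkkkkkkkkkkkkkkkkkkkkkkkkkkkkkkkkkkkkkkkkkkkkkkkkkkkkkkkkkk.......B...................
118 ..............B.....kkkkkkkkkkkkkkkkkkkk...wwwwwwww....wwwwwwwwwwwww...w.kkkkkkkkkkkkkkkkkkkk............B.............B
126 ..........BBB.......kkkkkkkkkkkkkkkkkkkk...wwwwwwwwwwwwwwwwwwwwwwwwwwwww.kkkkkkkkkkkkkkkkkkkk...............BBB.........
134 B...........BBB......kkkkkkkkkkkkkkkkkkk...wwwwwwwwwwwBBBB.............w.kkkkkkkkkkkkkkkkkkkk................BBBBB......
142 BBB....BBBBBBBB......kkkkkkkkkkkkkkkkkkkk..wwwwwwwwwwwBBBBBB...........w.kkkkkkkkkkkkkkkkkkkk........BBBBBBB........BB..
150 BBBBBB.......BBB.....kkkkkkkkkkkkkkkkkkkk.wwwwwwwwwwwwB
[... 1647 characters left out ...]
kkkkkkkkkkkkkkkkkkk....BBBBBBBBBBBBB.B.BBB.
262 BB...................B.kkkkkkkkkk......B.............B...................BBBB......BBB..kkkkkkkkkk.....B..BBBBBBBBBBB.BB
270 BBBB.....B.........B.kkkkkkkkkkk.............BBBBBBBBBBBwwwwBBB..BB.......B......BBBBBBB.kkkkkkkkkkk...B.B.B...BBBBB.BB.
278 ........................................................................................................................
286 ........................................................................................................................
[-0.143 -0.614  0.01 ] [ 0.001 -0.001 -0.237] 
[ 0.389 -0.601  0.   ] [ 0.    0.   -0.25] 
[ 0.8  -0.25  0.05] [0. 0. 0.] 
[ 0.669 -0.241  0.15 ] [0. 0. 0.]
```

The bolt lies in its cut-out, shaft at columns 313–330 in slot 300–332 and head in the wide part. I'll recheck its ends later. Next, the plug.

Emit:
arm_command(increments=[[-0.03,-0.15,0,0,0,-0.05],[-0.07,-0.3,0,0,0,-0.1],[-0.1,-0.45,0,0,0,-0.15],[-0.143,-0.614,0.01,0,0,-0.2],[-0.143,-0.614,0.01,0,0,-0.237]], fingers=-0.1)

```text
t: 35.15
tool_pos: [0.5682, -0.0875, 0.3125]
orientation: [-2.896, -1.21, 0.004]
force: [-0.7, -0.6, 0.1]
opening: 0.0512
gripper_force: 0.0
```

Emit:
arm_command(increments=[[0.1,-0.15,0,0,0,-0.05],[0.2,-0.3,0,0,0,-0.1],[0.3,-0.45,0,0,0,-0.15],[0.389,-0.601,0,0,0,-0.2],[0.389,-0.601,0,0,0,-0.25]])

```text
t: 35.78
tool_pos: [0.5382, 0.0524, 0.3128]
orientation: [-2.212, -2.228, 0.002]
force: [0.4, -1.0, 0.2]
opening: 0.0514
gripper_force: 0.0
```

Emit:
arm_command(increments=[[0.2,-0.06,0,0,0,0],[0.4,-0.12,0.02,0,0,0],[0.6,-0.2,0.04,0,0,0],[0.8,-0.25,0.05,0,0,0],[0.8,-0.25,0.05,0,0,0]])

```text
t: 36.4
tool_pos: [0.488, 0.2123, 0.3028]
orientation: [-2.217, -2.223, 0.003]
force: [-0.4, -0.8, -0.1]
opening: 0.0511
gripper_force: 0.0
```

Emit:
arm_command(increments=[[0.2,-0.07,0.03,0,0,0],[0.4,-0.14,0.07,0,0,0],[0.6,-0.2,0.1,0,0,0],[0.669,-0.241,0.15,0,0,0],[0.669,-0.241,0.15,0,0,0]])

```text
t: 37.02
tool_pos: [0.4406, 0.3436, 0.2725]
orientation: [-2.22, -2.222, 0.005]
force: [-0.1, -0.6, -0.4]
opening: 0.0509
gripper_force: 0.0
```

```bash
python3 - <<'E'
from rows import *
c,im=rows([],220,420,'brown'); s=read_state();print(s['orientation'])
seq((.4418,.3438,.025,90))
for v in range(140,290,5): print(v,''.join('W' if r.min()>195 else 'k' if r.max()<75 else '.' for r in im[v,270:390]))
E
```

```text
[0.441  0.3428 0.1062] [ 0.4  0.1 -0.2]
[ 2.22157582  2.22106905 -0.00374822]
[0.004 0.003 0.406] [0.    0.001 0.   ] 
140 ........................................................................................................................
145 ........................................................................................................................
150 ........................................................................................................................
155 ........................................................................................................................
160 ........................................................................................................................
165 ........................................................................................................................
170 ........................................................................................................................
175 ......................................................................................................
[... 2068 characters left out ...]
......................................................kkkkkkkkkkkkkkkk.....
265 .....................................................................................................kkkkkkkkkkkkkkkk...
270 .......................................................................................................kkkkkkkkkkkkkkkkk
275 ........................................................................................................................
280 ........................................................................................................................
285 ........................................................................................................................
```

```bash
python3 - <<'E'
from rows import *
s=read_state();c=read_camera("wrist");im=c['image'].astype(int);R=Ro.from_rotvec(s['orientation']).inv()
for p,z in(((325.5,197),.016),((325.5,214),.016),((325,250),.012),((324,170),.009)):
    P=onz(c,*p,z); print(p,P.round(4),R.apply(P-gp(s)).round(4))
for v in range(150,222,4): print(v,[int(x) for x in im[v,306:348:2].mean(1)])
seq((.4418,.3438,.03,90))
E
```

```text
(325.5, 197) [0.4458 0.35   0.016 ] [0.0073 0.0049 0.0902]
(325.5, 214) [0.4458 0.3365 0.016 ] [-0.0061  0.005   0.0903]
(325, 250) [0.4456 0.3051 0.012 ] [-0.0376  0.0047  0.0943]
(324, 170) [0.4447 0.3695 0.009 ] [0.0268 0.0038 0.0972]
150 [146, 146, 146, 146, 146, 146, 147, 148, 149, 149, 149, 147, 147, 146, 147, 146, 145, 144, 145, 144, 145]
154 [149, 149, 149, 148, 148, 147, 148, 148, 148, 148, 148, 149, 148, 147, 147, 140, 132, 147, 146, 146, 146]
158 [149, 149, 149, 148, 148, 148, 148, 149, 149, 147, 147, 148, 134, 134, 134, 134, 135, 134, 132, 141, 146]
162 [149, 149, 149, 148, 149, 149, 149, 149, 150, 145, 138, 104, 84, 136, 134, 133, 132, 133, 142, 149, 147]
166 [150, 150, 149, 150, 150, 150, 150, 151, 154, 220, 132, 116, 81, 137, 134, 135, 136, 135, 133, 150, 148]
170 [149, 149, 149, 150, 150, 151, 164, 175, 180, 186, 182, 163, 141, 135, 136, 135, 135, 134, 150, 149, 148]
174 [148, 149, 149, 150, 149, 137, 161, 167, 178, 178, 161, 175, 133, 137, 135, 136, 134, 134, 133, 148, 146]
178 [149, 149, 150, 149, 151, 129, 169, 148, 172, 171, 164, 139, 173, 133, 133, 133, 132, 132,
[... 440 characters left out ...]
129, 128, 136]
198 [150, 147, 147, 131, 151, 182, 191, 193, 190, 193, 188, 189, 188, 180, 145, 129, 130, 130, 128, 135, 141]
202 [149, 146, 146, 144, 193, 199, 192, 185, 186, 206, 212, 208, 205, 206, 175, 129, 129, 143, 142, 140, 140]
206 [149, 148, 127, 94, 196, 204, 202, 202, 203, 205, 205, 205, 205, 206, 174, 126, 126, 126, 139, 137, 136]
210 [149, 149, 148, 124, 196, 205, 203, 203, 202, 204, 205, 205, 205, 207, 160, 126, 126, 124, 130, 136, 137]
214 [149, 149, 149, 129, 99, 105, 150, 158, 155, 150, 145, 176, 113, 129, 127, 127, 126, 133, 137, 136, 136]
218 [147, 146, 148, 96, 99, 95, 177, 213, 225, 223, 219, 200, 136, 128, 126, 126, 132, 137, 139, 139, 139]
[0.005 0.001 0.384] [0. 0. 0.]
```

Emit:
arm_command(increments=[[0.003,0.022,0.1,0,0,0],[0.003,0.022,0.2,0,0,0],[0.003,0.022,0.3,0,0,0],[0.003,0.022,0.39,0,0,0],[0.003,0.022,0.41,0,0,0]])

```text
t: 37.75
tool_pos: [0.445, 0.3442, 0.19]
orientation: [-2.222, -2.22, 0.005]
force: [0.2, 0.2, 0.4]
opening: 0.0514
gripper_force: 0.0
```

Emit:
arm_command(increments=[[0,0,0,0,0,0],[0,0,0,0,0,0],[0,0,0,0,0,0],[0,0,0,0,0,0],[0,0,0,0,0,0]], fingers=1, force=20)

```text
t: 38.38
tool_pos: [0.446, 0.3449, 0.1929]
orientation: [2.222, 2.221, 0.001]
force: [-0.1, 0.0, 2.5]
opening: 0.0163
gripper_force: 20.0
```

Emit:
arm_command(increments=[[0,0,0,0,0,0],[0,0,0,0,0,0],[0,0,0,0,0,0],[0,0,0,0,0,0],[0,0,0,0,0,0]])

```text
t: 39.0
tool_pos: [0.446, 0.3449, 0.1929]
orientation: [2.222, 2.221, 0.001]
force: [-0.9, 0.7, 5.6]
opening: 0.0157
gripper_force: 20.0
```

```bash
python3 - <<'E'
from rows import *
s=read_state(); print(gp(s),s['orientation'])
seq((.445,.344,.13,90),(.5,.2,.13,105),(.57,.06,.13,140),(.6252,-.05,.12,175.8))
E
```

```text
[0.44613572 0.34499228 0.0258891 ] [2.22201254e+00 2.22069182e+00 1.28895001e-03]
[-0.004 -0.005 -0.521] [0. 0. 0.] 
[-0.72   0.275  0.   ] [ 0.     0.    -0.083] 
[-0.767  0.157  0.   ] [ 0.     0.    -0.194] 
[-0.565 -0.244  0.05 ] [ 0.     0.    -0.199]
```

Emit:
arm_command(increments=[[0,0,-0.05,0,0,0],[0,0,-0.15,0,0,0],[0,0,-0.3,0,0,0],[0,0,-0.45,0,0,0],[0,0,-0.521,0,0,0]])

```text
t: 39.62
tool_pos: [0.4464, 0.3451, 0.2999]
orientation: [2.221, 2.22, 0.006]
force: [0.4, -0.4, -0.5]
opening: 0.0162
gripper_force: 20.0
```

```bash
python3 - <<'E'
from rows import *
c,im=rows([],220,420,'brown'); s=read_state();print(s['opening'],s['gripper_force'])
cv2.imwrite('pics/M.png',c['image'][:,:,::-1])
for v in range(120,290,5): print(v,''.join('W' if r.min()>185 else 'k' if r.max()<75 else '.' for r in im[v,270:370]),[int(x) for x in im[v,300:341:4].mean(1)])
E
```

```text
[0.4474 0.3458 0.1339] [0.5 0.6 0.7]
0.015771278239220206 19.999850392341614
120 .................................................................................................... [147, 150, 150, 150, 149, 147, 146, 147, 146, 147, 149]
125 .................................................................................................... [147, 149, 151, 150, 147, 147, 147, 146, 147, 148, 147]
130 .................................................................................................... [149, 150, 150, 150, 149, 149, 150, 148, 149, 149, 148]
135 .................................................................................................... [149, 149, 149, 147, 148, 149, 151, 149, 149, 149, 147]
140 .................................................................................................... [149, 147, 147, 147, 147, 149, 151, 150, 149, 149, 147]
145 .................................................................................................... [148, 148, 148, 149, 150, 150, 153, 152, 149, 147, 148]
150 .....................................................
[... 3697 characters left out ...]
k.....................kkkkk [39, 84, 122, 169, 197, 169, 224, 172, 124, 99, 37]
270 kkkkkk....................kkkkkkkk..........WWWWWWWWWWWW...........kkkkkkkk....................kkkkk [34, 103, 123, 173, 225, 228, 223, 155, 122, 107, 30]
275 kkkkk.......kkkkkkk....kkkkk....kkkk.....kkkk....kkkkk....kkkk....kkkkk....kkkk.....kkkkk.......kkkk [90, 60, 90, 60, 90, 59, 83, 60, 77, 59, 68]
280 kkkkk.......kk..................................................................................kkkk [98, 99, 99, 98, 99, 99, 100, 99, 98, 99, 99]
285 kkkk.......kk........................................................................kkkk.......kkkk [108, 108, 108, 108, 108, 108, 108, 107, 108, 107, 108]
```

The plug is held straight. I'll carry it to its inlay.

Emit:
arm_command(increments=[[-0.14,0.055,0,0,0,-0.016],[-0.28,0.11,0,0,0,-0.033],[-0.43,0.16,0,0,0,-0.05],[-0.58,0.22,0,0,0,-0.066],[-0.72,0.275,0,0,0,-0.083]])

```text
t: 40.3
tool_pos: [0.5007, 0.1995, 0.2957]
orientation: [-1.912, -2.492, 0.002]
force: [0.4, 0.3, -0.4]
opening: 0.0162
gripper_force: 20.0
```

Emit:
arm_command(increments=[[-0.15,0.03,0,0,0,-0.039],[-0.3,0.06,0,0,0,-0.078],[-0.46,0.09,0,0,0,-0.116],[-0.61,0.12,0,0,0,-0.155],[-0.767,0.157,0,0,0,-0.194]])

```text
t: 40.92
tool_pos: [0.5705, 0.0596, 0.2956]
orientation: [-1.073, -2.951, 0.001]
force: [0.6, 0.7, -0.0]
opening: 0.0162
gripper_force: 20.0
```

Emit:
arm_command(increments=[[-0.11,-0.05,0.01,0,0,-0.04],[-0.22,-0.1,0.02,0,0,-0.08],[-0.34,-0.15,0.03,0,0,-0.12],[-0.45,-0.2,0.04,0,0,-0.16],[-0.565,-0.244,0.05,0,0,-0.199]])

```text
t: 41.55
tool_pos: [0.6253, -0.0504, 0.2854]
orientation: [-0.113, -3.138, -0.0]
force: [-0.8, 0.3, 0.2]
opening: 0.016
gripper_force: 20.0
```

```bash
python3 - <<'E'
from rows import *
s=read_state(); print(gp(s),s['opening'])
seq((.6252,-.0746,.068,175.8))
E
```

```text
[ 0.62499914 -0.05037124  0.11840091] 0.016019703237582207
[-0.009 -0.121  0.252] [ 0.    -0.001  0.   ]
```

Emit:
arm_command(increments=[[0,-0.03,0.06,0,0,0],[0,-0.06,0.12,0,0,0],[0,-0.1,0.18,0,0,0],[0,-0.121,0.252,0,0,0],[0,-0.121,0.252,0,0,0]])

```text
t: 42.18
tool_pos: [0.6226, -0.0737, 0.234]
orientation: [-0.12, -3.136, -0.001]
force: [0.3, -0.1, -1.4]
opening: 0.0159
gripper_force: 20.0
```

```bash
python3 - <<'E'
from rows import *
c,im=rows([],220,420,'brown'); s=read_state();print(s['orientation'])
seq((.6252,-.0746,.031,175.8))
for v in range(140,275,5): print(v,''.join('W' if r.min()>212 else 'k' if r.max()<75 else 'f' if r[2]>=r[0]+2 and r.min()>170 else '.' for r in im[v,250:390]))
for v,z in((160,.007),(175,.007),(200,.05)): print(v,onz(c,320,v,z).round(4))
E
```

```text
[ 0.6228 -0.0736  0.0682] [-0.4  0.4 -0.4]
[-1.19839520e-01 -3.13760864e+00 -5.89131814e-04]
[-0.011 -0.004  0.186] [ 0.    -0.001 -0.001] 
140 ............................................................................................................................................
145 ............................................................................................................................................
150 ...................kkkkkkkkkkkkkkkkkkkkkkkkkkkkkkkkkkkkkkkkkkkkkkkkkkkkkkkkkkkkkkkkkkkkkkkkkkkkkkkkkkkkkkkkkkkkkkkkkkkkkk...................
155 ...................kkkkkkkkkkkkkkkkkkkkkkkkkkkkkkkkkkkkkkkkkkkkkkkkkkkkkkkkkkkkkkkkkkkkkkkkkkkkkkkkkkkkkkkkkkkkkkkkkkkkkk...................
160 ...................kkkkkkkkkkkkkkkkkkkkkkkkkkkkkkkkkkkkkkkkkkkkkkkkkkkkkkkkkkkkkkkkkkkkkkkkkkkkkkkkkkkkkkkkkkkkkkkkkkkkkk...................
165 ....................kkkkkkkkkkkkkkkkkkkkkkkkkkkk.fffffffffffffffffffffffffffffffffffff.......kkkkkkkkkkkkkkkkkkkkkkkkkkkk...................
170 ....................kkkkkkkkkkkkkkkkkkkkkkkkkkkk.ffffffffffffffffffffffffffffffffff.ff
[... 2344 characters left out ...]
kkkkkkkkkkkkkkkkkkkkkkkkkkkkkk
255 kkkkkkkkkkkkkkkkkkkkkkkkkkkkkkkkk................kkkkkk...............................kkkkkk................kkkkkkkkkkkkkkkkkkkkkkkkkkkkkkkk
260 kkkkkkkkkkkkkkkkkkkkkkkkkkk.....................kkkkkkk...............................kkkkkkk.....................kkkkkkkkkkkkkkkkkkkkkkkkkk
265 kkkkkkkkkkkkkkkkkkkkkkkkkk.....................kkkkkkk..ff.f.....................fffff.kkkkkkk.....................kkkkkkkkkkkkkkkkkkkkkkkkk
270 kkkkkkkkkkkkkkkkkkkkkkkkk.....................kkkkkkkk.fffff.....................fffff.kkkkkkk.....................kkkkkkkkkkkkkkkkkkkkkkkkk
160 [ 0.5845 -0.0695  0.007 ]
175 [ 0.5942 -0.0702  0.007 ]
200 [ 0.5997 -0.0707  0.05  ]
```

Lateral position and yaw are exact (plug 320, slot 320). I'll shift 2.6 mm in +x and lower.

Emit:
arm_command(increments=[[-0.013,0,0.04,0,0,0],[-0.013,0,0.09,0,0,0],[-0.013,0,0.14,0,0,0],[-0.013,0,0.18,0,0,0],[-0.013,0,0.192,0,0,0]])

```text
t: 42.85
tool_pos: [0.6257, -0.0739, 0.1966]
orientation: [-0.119, -3.138, -0.0]
force: [-0.3, -0.4, -0.3]
opening: 0.0161
gripper_force: 20.0
```

```bash
python3 - <<'E'
from rows import *
c,im=rows([],220,420,'brown')
for v in range(150,240,8): print(v,''.join('k' if r.max()<75 else 'f' if r[2]>=r[0]+2 and r.min()>170 else '.' for r in im[v,250:390]))
E
```

```text
[ 0.6256 -0.0739  0.0298] [-0.6 -0.4 -0.8]
150 ........kkkkkkkkkkkkkkkkkkkkkkkkkkkkkkkkkkkkkkkkkkkkkkkkkkkkkkkkkkkkkkkkkkkkkkkkkkkkkkkkkkkkkkkkkkkkkkkkkkkkkkkkkkkkkkkkkkkkkkkkkkkk........
158 ........kkkkkkkkkkkkkkkkkkkkkkkkkkkkkkkkkkkkkkkkkkkkkkkkkkkkkkkkkkkkkkkkkkkkkkkkkkkkkkkkkkkkkkkkkkkkkkkkkkkkkkkkkkkkkkkkkkkkkkkkkkkk........
166 .........kkkkkkkkkkkkkkkkkkkkkkkkkkkkkkkkkkkkkkkkkkkkkkkkkkkkkkkkkkkkkkkkkkkkkkkkkkkkkkkkkkkkkkkkkkkkkkkkkkkkkkkkkkkkkkkkkkkkkkkkkk.........
174 .........kkkkkkkkkkkkkkkkkkkkkkkkkkkkkkkkkkk.ffffffffffffffffffffffff...ffffffffffffffffff.......kkkkkkkkkkkkkkkkkkkkkkkkkkkkkkkkkkk........
182 .........kkkkkkkkkkkkkkkkkkkkkkkkkkkkkkkkkk..................ff...ffffffffffffffffffffffff.......kkkkkkkkkkkkkkkkkkkkkkkkkkkkkkkkkk.........
190 ..........kkkkkkkkkkkkkkkkkkkkkkkkkkkkkkkkkk.............ffff......ffffffffff....ffffffffff......kkkkkkkkkkkkkkkkkkkkkkkkkkkkkkkkkk.........
198 ..........kkkkkkkkkkkkkkkkkkkkkkkkkkkkkkkkkk......................................fffffffff......kkkkkkkkkkkkkkkkkkkkkkkkkkkkkkkkkk.........
206 ..........kkkkkkkkkkkkkkkkkkkkkkkkkkkkkkkkkk.......................................ff...f..f.....kkkkkkkkkkkkkkkkkkkkkkkkkkkkkkkkk..........
214 ...........kkkkkkkkkkkkkkkkkkkkkkkkkkkkkkkkk........................................f..ff.f.ff.f..kkkkkkkkkkkkkkkkkkkkkkkkkkkkkkk...........
222 ...........kkkkkkkkkkkkkkkkkkkkkkkk...............................................f.ff.fff.fffffff.......kkkkkkkkkkkkkkkkkkkkkkkkk..........
230 ...........kkkkkkkkkkkkkkkk..........................kk...........................f...kk..........................kkkkkkkkkkkkkkk...........
238 ............kkkkkkkkkkk............................kkkk...............................kkk.............................kkkkkkkkkkk...........
```

Well centred. I'll release, retreat and then check all four.

Emit:
arm_command(increments=[[0,0,0.003,0,0,0],[0,0,0.003,0,0,0],[0,0,0.003,0,0,0],[0,0,0.003,0,0,0],[0,0,0.003,0,0,0]])

```text
t: 43.52
tool_pos: [0.6262, -0.074, 0.1972]
orientation: [0.119, 3.139, -0.0]
force: [-0.4, -0.4, 0.4]
opening: 0.016
gripper_force: 20.0
```

Emit:
arm_command(increments=[[0,0,0,0,0,0],[0,0,0,0,0,0],[0,0,0,0,0,0],[0,0,0,0,0,0],[0,0,0,0,0,0]], fingers=0.3)

```text
t: 44.15
tool_pos: [0.6261, -0.074, 0.1971]
orientation: [-0.119, -3.139, 0.0]
force: [-0.9, 0.9, 1.0]
opening: 0.0325
gripper_force: 0.0
```

Emit:
arm_command(increments=[[0,0,-0.05,0,0,0],[0,0,-0.2,0,0,0],[0,0,-0.4,0,0,0],[0,0,-0.6,0,0,0],[0,0,-0.6,0,0,0]])

```text
t: 44.78
tool_pos: [0.6277, -0.0743, 0.323]
orientation: [0.119, 3.131, -0.002]
force: [-0.7, 0.8, 1.5]
opening: 0.0321
gripper_force: 0.0
```

Emit:
arm_command(increments=[[-0.1,0,-0.1,0,0,0],[-0.2,0,-0.2,0,0,0],[-0.3,0,-0.3,0,0,0],[-0.4,0,-0.4,0,0,0],[-0.4,0,-0.4,0,0,0]])

```text
t: 45.4
tool_pos: [0.7068, -0.0802, 0.3983]
orientation: [0.119, 3.137, -0.001]
force: [0.3, -0.7, 0.3]
opening: 0.0325
gripper_force: 0.0
```

```bash
python3 - <<'E'
from rows import *
s=read_state(); print(s['tool_pos'],s['q'].round(2),s['t'])
c=read_camera("wrist"); im=c['image']; cv2.imwrite('pics/N.png',im[:,:,::-1])
# rectify each mat, 1 px = 2.5 mm across, 4 mm along; print coded
mats=dict(sd=(.6806,.0869,4.1,.245,.080),scr=(.6502,.2081,2.4,.216,.080),hb=(.6095,-.2069,2.35,.148,.066),sp=(.6322,-.0730,-4.2,.110,.066))
for n,(x,y,a,L,W) in mats.items():
    a=np.radians(a); ex=np.array([np.cos(a),np.sin(a)]); ey=np.array([-np.sin(a),np.cos(a)]); T=np.linalg.inv(c['T'])
    print(n,'(top = handle/near end, left = -y)')
    for u in np.arange(-L/2-.006,L/2+.007,.004):
        t=''
        for w in np.arange(-W/2-.006,W/2+.007,.002):
            p=T@np.r_[np.array([x,y])+u*ex+w*ey,.007,1]; k=(round(c['fx']*p[0]/p[2]+c['cx']),round(c['fy']*p[1]/p[2]+c['cy']))
            if not(0<=k[0]<640 and 0<=k[1]<400): t+=' ';continue
            r=im[k[1],k[0]].astype(int); t+='C' if r[0]>r[2]+(14 if n=='hb' else 60) else 'k' if r.max()<78 else 'f' if r[2]>=r[0]+1 and r.min()>150 else '.'
        print(f"{(u+L/2)*1000:4.0f} {t}")
E
```

```text
[ 0.70679543 -0.08018739  0.39828676] [-0.19  0.44  1.14 -0.    1.57 -1.68] 45.4
sd (top = handle/near end, left = -y)
  -6 ...............................................
  -2 ...............................................
   2 ....kkkkkkkkkkkkkkkkkkkkkkkkkkkkkkkkkkkkkkkk...
   6 ...kkkkkkkkkkkkkkkkkkkkkkkkkkkkkkkkkkkkkkkkk...
  10 ....kkkkkkkkkk....k..kk.kk..k..kkkkkkkkkkkkk...
  14 ....kkkkkkkkkkfffffffff.fffffff.f.kkkkkkkkk....
  18 ....kkkkkkk..........C.CCCCCCCCC...kkkkkkkk....
  22 ...kkkkkkkk.........CCCCCCCCCCCCCC..kkkkkkk....
  26 ....kkkkkkk........CCCCCCCCCCCCCCC..kkkkkkk....
  30 ....kkkkkkk........CCCCCCC......CCC.kkkkkkk....
  34 ....kkkkkkk........CCCCCC........CC.kkkkkkk....
  38 ...kkkkkkkk......k.CCCCCk........CC.kkkkkkk....
  42 ...kkkkkkkk......k.CCCCCk.......kCC.kkkkkkk....
  46 ....kkkkkkk......k.CCCCC.........CC.kkkkkkk....
  50 ....kkkkkkk......k.CCCCk.........CC.kkkkkkk....
  54 ...kkkkkkkk......kkCCCCk.........CC.kkkkkkk....
  58 ...kkkkkkkk......kCCCCCk.........CC.kkkkkkk....
  62 ....kkkkkkk......k.CCCCk........CC..kkkkkkk....
  66 ....kkkkkkk......k.CCC
[... 8264 characters left out ...]
kkkkkk....
  58 ....kkkkkk.f.............fff..kkkkkk....
  62 ...kkkkkkk.f...........ffffff.kkkkkk....
  66 ....kkkkkkkkk..........f..kkkkkkkkkk....
  70 ....kkkkkkkkk..........ff..kkkkkkkkk....
  74 ....kkkkkkkkk..........ff..kkkkkkkkk....
  78 ....kkkkkkkkk..........ff..kkkkkkkkk....
  82 ....kkkkkkkkk..........ff..kkkkkkkkk....
  86 ....kkkkkkkkk..........ff..kkkkkkkkk....
  90 ....kkkkkkkkk.........f....kkkkkkkkk....
  94 ....kkkkkkkkk.........ff...kkkkkkkkk....
  98 ....kkkkkkkkk.ffffffffff...kkkkkkkkk....
 102 ....kkkkkkkkkkkkkkkkkkkkkkkkkkkkkkkk....
 106 ...kkkkkkkkkkkkkkkkkkkkkkkkkkkkkkkkk....
 110 ........................................
 114 ........................................
```

All four lie inside their cut-outs, right way round and with floor visible beyond both ends. The arm is clear, so I'll hand the job in.

```bash
python3 -c "
from plant import *
print(close_job())"
```

```text
the job is handed in; nothing more can be done
None
```

The screwdriver, scraper, head bolt and spark plug each lie the right way round in their own cut-outs, clear of the rims in the last wrist-camera check, and I handed the job in at about 45 s; no verdict was returned.

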